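# Hang the bedside lantern by its swing bail

### The job

Swing the lantern's folded wire handle up until it stands upright while the lantern stays standing on the table, then lift the lantern by that handle and hang it on the hook of the stand, with the hook near the middle of the handle's crossbar. Leave it hanging still and let go; keep the lantern upright and leave everything else on the table where it is.

Things in the scene. Friction and masses are not known exactly. Their poses are not given: they have to be found in the camera images.
- lantern: round LED lantern, loose, 0.3 to 0.5 kg: grey base (90 mm across, 22 high), clear globe (72 across), grey cap (92 across, 73 to 95 mm high). Origin: centre of its underside, z up. The bail pivots on lugs at the cap's sides, 85 mm up; pivot axis along the lantern's y through its centre line; the folded bail reaches out along the lantern's -x
- lantern_center (a point): point on the lantern's centre line, half-way up the lantern's body (47.5 mm above its underside)
- bail (a joint): angle of the steel wire bail: 0 = folded, level, out along the lantern's -x; pi/2 = upright; pi would be level on the other side (stop at 2.6). The pivots are slightly stiff (0.025 N m): the bail stays at whatever angle it is left; about 0.4 N at the crossbar moves it. The bail passes freely by the cap
- bail_mid (a point): middle of the bail's straight crossbar, 100 mm from the pivot axis (so 185 mm above the table when upright). Round bar 10 mm thick, straight for 48 mm either side of the middle; its side arms are 116 mm apart (centre lines). Its y axis runs along the crossbar (the lantern's y), its x axis points from the crossbar to the pivot axis
- stand: hook stand, fixed: wooden foot 130 x 90 x 12 mm, thin steel post (10 mm) 95 mm from the origin along +x, 240 mm high, with an arm at the top that runs along -x and ends in an upturned hook of 10 mm wire in the x-z plane, open upwards, pointing to the stand's -x. Origin on the table straight below the hook's seat, z up
- hook_seat (a point): centre of a 10 mm crossbar resting in the hook's bottom, 222 mm above the table; axes as the stand (crossbar along y). Hook tip: 32 mm off along -x, top 248 mm high. Arm on the post's side: from 38 mm along +x, top 240 mm high. Hook's underside: 207 mm high. The bar comes in over the tip from -x, the hook passing between bar and lantern cap, and is lowered into the hook
- pill_tray: rectangular yellow pill tray with seven shut flip lids, 170 x 62 x 26 mm; origin at the centre of its underside, x along its length. Bystander: leave alone
- case: white plastic thermometer case, 130 x 34 x 22 mm; origin at the centre of its underside, x along its length. Bystander: leave alone
- spoon_rest: stainless steel spoon rest, round dish 92 mm across and 18 mm high with a flat handle reaching 140 mm along +x; origin at the centre of the dish's underside. Bystander: leave alone
- vase: small glass vase, 80 mm across, 150 mm tall; origin at the centre of its underside. Bystander: leave alone
- book: closed book 130 x 190 x 22 mm lying flat; origin at the centre of its underside. Bystander: leave alone
- mug: white mug, 80 mm across, 90 mm tall; origin at the centre of its underside. Bystander: leave alone
Things that resemble listed ones, but are neither listed nor needed, are in the scene too. There is more than one size of the stand; the one meant has the size given above. Leave any green look-alike of the lantern alone.

How it is judged:
By the outcome, as a careful person would: the job done as asked, in the order asked, and still so for the second after the job is handed in, with the robot touching nothing.
It also fails if it takes over 69 s, if anything falls off the work surface, if the arm or the gripper's body presses on something with over 40 N, if the wrist force passes 120 N, or if a joint passes its speed limit or range.

### The arm

A 6-joint arm with a two-finger parallel gripper is mounted at the origin on the work surface. World frame = base frame: x ahead of the robot, y to its left, z up, the work surface at z = 0. Lengths are in mm, angles in rad, forces in N, time in s.
With the tool pointing down it reaches from about 325 to 775 mm from the base axis. Payload 5.5 kg.
Tool frame: the origin (TCP) lies between the finger pads; the fingertips stand 11 mm ahead of it and the grasp point (between the pads) lies 8 mm behind it; z points along the fingers, y is the direction in which the jaws open and shut (so a half turn about z gives the same grasp; the last joint's range is limited). The gripper opens to 85 mm and grips with 20 to 120 N. Pads are 22 mm wide; open, the fingers measure 114 mm over their backs; the gripper's body (76 mm by 85 mm) begins 54 mm behind the grasp point. The pads swing forward as they close: fully open they stand 13 mm farther back than shut.
Start: joints at [1.101, 0.091, 1.231, -0, 1.82, -0.057], TCP at [240.711, 549.613, 242.275] pointing down, gripper open.
Joint ranges: [-2.87, 2.87], [-0.86, 2.18], [0.17, 2.46], [-1.51, 4.65], [0.06, 2.69], [-2.65, 2.65]. Speed limits (rad/s): [2.57, 2.57, 3.01, 3.14, 3.14, 3.14].

### API

Orientations are given as a unit quaternion [x, y, z, w].
In Python, from plant import bot gives the robot as it stands.
- The arm moves only by the tool arm_command, never from a script. Its argument "steps" is a list of rows, each an object with "slide": the shift along the tool's x, y, z in cm, a list of three; "turn": the turn, a rotation vector about the tool's x, y, z in rad, a list of three. A call has 1 to 20 rows; each row is the pose to reach, as a shift and turn from the pose commanded when the call began, along the tool's axes at that moment; what a row does not reach only later rows make up. A row lasts 1/8 s, in which the tool goes at most 62.5 mm and 10.7 degrees, less where a joint would pass 70% of its speed; a pose out of reach is approached as far as the arm can. A call with a gripper value outside its range is refused whole. "grip" is the finger opening in cm, from 0 to 8.54, set as the call begins (left out, the last holds). The fingers move at their own pace and stop on an object; "grip_force" is the grip in N (left out, the last holds). Time passes only in rows, so rows that repeat a pose let the fingers close. It gives the time, the measured TCP pose, the force and the opening at its end, in the units of the state.
- bot.observe(): the state, without advancing time (a new reading comes with each control period).
- bot.capture(name): name is "side" or "top" or "wrist"; returns a dict with "pixels" (400x640x3 uint8, red, green, blue), "fx", "fy", "cx", "cy" (pixels), "rvec" (rotation vector, rad) and "tvec" (3), from world to camera coordinates, as OpenCV has them. Camera axes: x right, y down, z forward; pixel columns grow to the right and rows downward; lengths in mm; the calibration is good to about 2 mm. A picture is of the moment at which its call begins. There is no depth.
- bot.close_job(): hands the job in, once; it reports no verdict.
The state is a dict: "time_s": time; "joint_positions": joint angles; "joint_vel": joint speeds; "joint_torque": joint torques, N m; "tcp_pos": TCP position; "tool_rot": TCP orientation; "force": force on the tool from outside, world axes, zero at the start; "moment": the same for the moment, N m; "finger_gap": finger opening in mm.
Only numpy, scipy, OpenCV 4.12 (cv2) and the standard library are available. Lean on these libraries where they do the work, as an engineer would, in place of code of your own. Each camera call takes 0.05 s, during which the arm holds its last target.

## Working session

There is one attempt and no reset: what is moved stays moved. The work goes in short steps, Python scripts to look and compute and a tool call to move; the robot and the scene stay as the last step left them, time stands still between calls to the robot, and variables do not carry over. Pictures are saved under pics/ and viewed, and the job is handed in when it is done.

Besides the shell and the picture viewer there is one more tool, called after "Request:" as name(argument=value, ...) on one line, values as JSON. arm_command: Moves the arm, as the interface text tells. Its arguments: {"type":"object","properties":{"steps":{"type":"array","items":{"type":"object","properties":{"slide":{"type":"array","items":{"type":"number"}},"turn":{"type":"array","items":{"type":"number"}}}}},"grip":{"type":"number"},"grip_force":{"type":"number"}},"required":["steps"]}

```bash
ls; mkdir -p pics; python3 - <<'E'
from plant import bot
import cv2,pickle
d={}
for n in ("side","top","wrist"):
    c=bot.capture(n); d[n]=c
    cv2.imwrite(f"pics/{n}0.png",c["pixels"][:,:,::-1])
    print(n,c["fx"],c["fy"],c["cx"],c["cy"],c["rvec"],c["tvec"])
pickle.dump(d,open("cap0.pkl","wb"))
print(bot.observe())
E
```

```text
pics
side 383.7568361495061 383.7568361495061 317.7613102089967 196.53661260200855 [ 0.25170464 -2.67267664  1.49782088] [ 500.06166142  205.02848596 1326.48301267]
top 411.0804521482989 411.0804521482989 319.46141369341865 202.06681730056917 [ 2.15289738 -2.11038035  0.17143586] [   5.2741467   529.33656485 1226.67912851]
wrist 336.8416125278348 336.8416125278348 316.1450067608115 200.96534651906455 [-2.39045753 -1.56279337 -0.25739112] [-599.52901035  -40.86649443  379.87683112]
{'time_s': 0.15, 'joint_positions': array([ 1.10128111e+00,  9.16981164e-02,  1.23163013e+00, -4.92639283e-06,
        1.81979524e+00, -5.67101701e-02]), 'joint_vel': array([ 6.42011794e-04, -2.88569300e-03, -3.25348190e-03, -6.23613817e-04,
        2.51607654e-03,  1.34885024e-05]), 'joint_torque': array([ 1.62385579e-03, -4.59366560e+01, -4.18528247e+01,  1.07795959e-06,
        9.48500965e-03, -3.72521401e-05]), 'tcp_pos': array([240.62614629, 549.41687322, 241.39151466]), 'tool_rot': array([ 2.04940649e-01,  9.78774103e-01, -7.39692626e-04, -1.96768804e-04]), 'force': array([ 0.1411003 , -0.14355606, -0.15545038]), 'moment': array([0.0075001 , 0.00314077, 0.00020921]), 'finger_gap': 85.35774340786051}
```

View pics/side0.png

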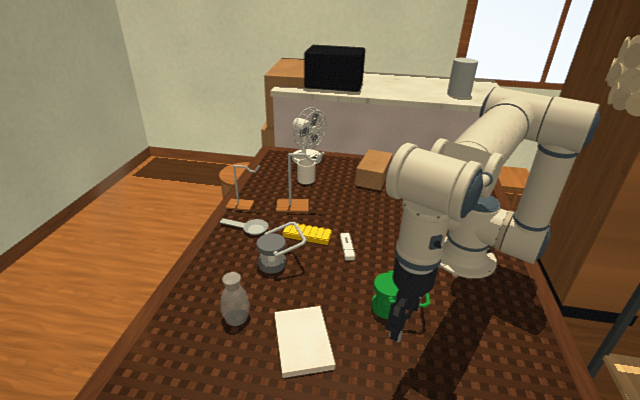

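View pics/top0.png

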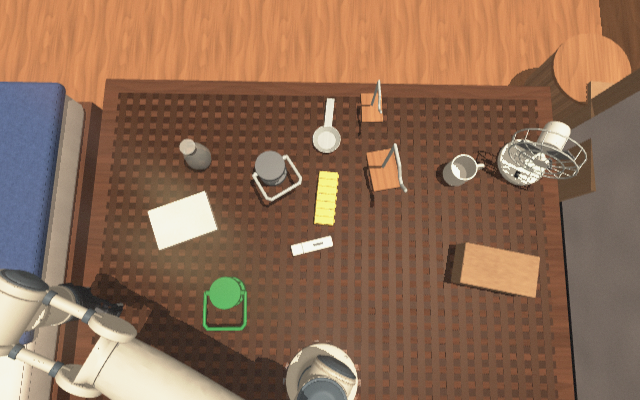

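View pics/wrist0.png

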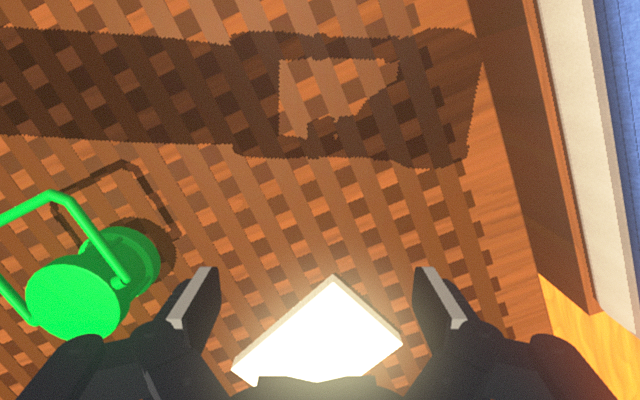

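Lantern candidates in the top view: the grey one at (270,168), which is meant, and the green look-alike at (226,295). Stand candidates: foot at (385,170) and foot at (372,107), to be settled by size. I'll check crops of both.

```bash
cat > h.py <<'E'
import numpy as np,cv2,pickle
from scipy.spatial.transform import Rotation as R
def proj(c,P):
    K=np.array([[c["fx"],0,c["cx"]],[0,c["fy"],c["cy"]],[0,0,1.]])
    return cv2.projectPoints(np.atleast_2d(np.array(P,float)),np.array(c["rvec"],float),np.array(c["tvec"],float),K,None)[0][:,0]
def ray(c,uv):
    M=R.from_rotvec(c["rvec"]).as_matrix(); o=-M.T@np.array(c["tvec"])
    d=M.T@np.array([(uv[0]-c["cx"])/c["fx"],(uv[1]-c["cy"])/c["fy"],1]); return o,d
def atz(c,uv,z):
    o,d=ray(c,uv); return o+d*(z-o[2])/d[2]
def tri(c1,u1,c2,u2):
    o,d=ray(c1,u1);p,e=ray(c2,u2)
    s=np.linalg.lstsq(np.c_[d,-e],p-o,rcond=None)[0]
    a=o+d*s[0];b=p+e*s[1]; return (a+b)/2,np.linalg.norm(a-b)
def crop(c,x,y,w,h,s,f):
    im=c["pixels"][y:y+h,x:x+w,::-1]
    im=cv2.resize(im,None,fx=s,fy=s,interpolation=cv2.INTER_CUBIC)
    for i in range(0,w,10):
        cv2.line(im,(i*s,0),(i*s,6 if i%50 else 14),(0,255,255),1)
        if (x+i)%20==0: cv2.putText(im,str(x+i),(i*s,24),0,.4,(0,255,255),1)
    for i in range(0,h,10):
        if (y+i)%20==0: cv2.putText(im,str(y+i),(0,i*s+4),0,.4,(0,255,255),1)
    cv2.imwrite(f,im)
E
python3 - <<'E'
from h import *
d=pickle.load(open("cap0.pkl","rb"))
crop(d["top"],240,140,70,70,8,"pics/t_l.png")
crop(d["top"],350,75,70,125,5,"pics/t_s.png")
crop(d["side"],220,140,110,140,5,"pics/s_l.png")
E
```

```text
(no output)
```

View pics/t_l.png

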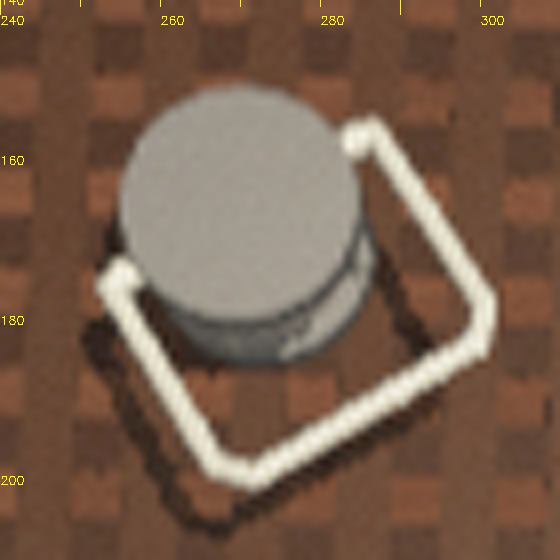

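View pics/t_s.png

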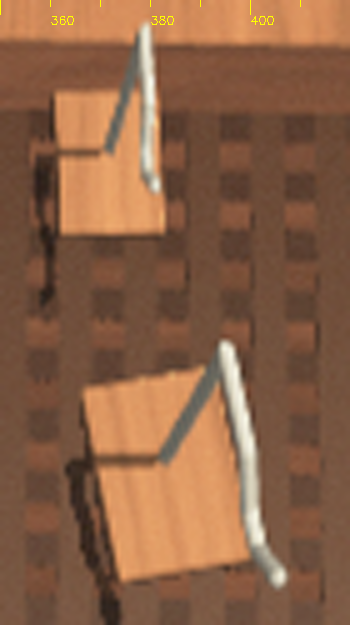

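View pics/s_l.png

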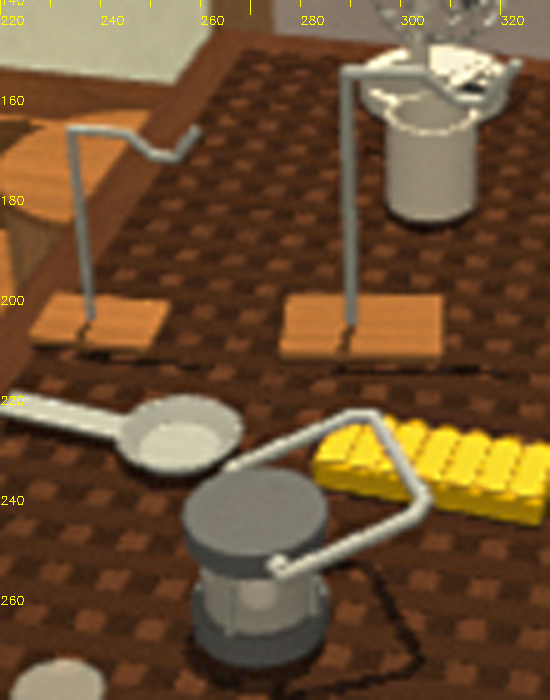

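```bash
python3 - <<'E'
from h import *
np.set_printoptions(precision=1,suppress=True)
d=pickle.load(open("cap0.pkl","rb"));T=d["top"];S=d["side"]
print("foot big",[atz(T,p,12)[:2] for p in [(366.5,152.5),(399,187),(373.5,191)]])
print("foot small",[atz(T,p,12)[:2] for p in [(361,93.5),(362,121.5),(382.5,122)]])
for n,a,b in [("big post top",(394.5,144.5),(289,154)),("big tip",(405.5,190.5),(321.5,152.8)),("big bottom",(398.5,183),(310.5,159.5)),("big bottom2",(398.5,178),(310.5,159.5)),("post base",(382.5,167),(290,204)),
 ("small top",(378.5,81),(234,165.5)),("small tip",(380.5,112),(258.5,165.8))]:
    print(n,*tri(T,a,S,b))
print("cap top",atz(T,(270,165.5),95))
for n,p in [("lug1",(284.5,157)),("lug2",(254.5,174)),("cornA",(300,182)),("cornB",(269.5,199)),("mid",(285.5,191))]:
    print(n,atz(T,p,85))
print("side cap",atz(S,(262.5,242.5),95)); print("side corners",atz(S,(303,239.5),85),atz(S,(292.5,222.5),85))
print(tri(T,(300.8,180.5),S,(292.5,222.5)), tri(T,(269.5,199),S,(303,240)))
E
```

```text
foot big [array([ 700.1, -132.8]), array([ 588.2, -236.4]), array([ 573.6, -155.2])]
foot small [array([ 902.3, -114.3]), array([ 805. , -117.9]), array([ 804.5, -185. ])]
big post top [ 656.8 -183.8  234.7] 1.55883009096296
big tip [ 533.9 -210.4  239.2] 4.684101668640878
big bottom [ 566.6 -197.   212.3] 18.416871828186167
big bottom2 [ 573.3 -197.4  213.1] 4.952524391527194
post base [ 654.9 -184.5    9.4] 2.746705377519283
small top [ 865.7 -149.   180.1] 0.5787688683617059
small tip [ 768.5 -153.4  187.2] 0.9694639158319271
cap top [629.4 166.7  95. ]
lug1 [659.5 124.9  85. ]
lug2 [604.6 213.9  85. ]
cornA [582.5  75.4  85. ]
cornB [528.7 165.4  85. ]
mid [554.  118.3  85. ]
side cap [655.5 181.6  95. ]
side corners [535.8 128.3  85. ] [591.1  42.6  85. ]
(array([583.1,  72. , 106.4]), np.float64(1.3962637313815622)) (array([526.5, 162.3, 109.9]), np.float64(4.2610423076044555))
```

```bash
python3 - <<'E'
from h import *
np.set_printoptions(precision=1,suppress=True)
d=pickle.load(open("cap0.pkl","rb"));T=d["top"];S=d["side"]
for n,a,b in [("big post top",(395,144.6),(289.4,154.4)),("big tip",(406,190.4),(323.4,153)),("big bend",(400.6,183),(317,160)),("post base",(382.5,167),(289.6,204.4)),
 ("small top",(378.8,81),(234.6,166.2)),("small tip",(380.8,112),(259.4,166)),
 ("cornFar",(300.8,180.5),(293.6,223)),("cornNear",(269.5,199),(304.4,240)),("lugN",(254.5,174),(276,253.4)),("cap",(270,165.5),(271,242.6))]:
    print(n,*tri(T,a,S,b))
# fit lantern: x,y,yaw, bail
E
```

```text
big post top [ 656.5 -185.6  232.5] 3.0635452564176897
big tip [ 530.5 -211.9  239. ] 2.6892151857180226
big bend [ 554.5 -203.3  211.6] 5.738865107485665
post base [ 656.1 -184.9    6.9] 3.8882631534986873
small top [ 865.6 -150.5  177. ] 2.385752703196943
small tip [ 766.9 -154.5  186.7] 2.371180777916132
cornFar [581.4  71.9 105.2] 2.606884421622642
cornNear [524.2 162.  110.6] 0.01999219609996503
lugN [603.6 213.7  85.8] 1.490145570531675
cap [631.6 167.7  87.5] 0.6410244335075288
```

The target lantern is the grey one: cap at about (631,168), yaw ≈0.56, with the bail already about 0.22 rad up. The stand is the larger one: post to tip is 129 mm (127 expected) and the top is about 235 mm, while the small one is about 180 mm high. Next I'll move above the crossbar, 28 mm to the lantern's -y side.

```bash
cat >> h.py <<'E'
def rel(s,P,jaw):
    """slide(cm), turn so that measured TCP goes to P, tool down, jaw y at world yaw jaw"""
    M=R.from_quat(s["tool_rot"]).as_matrix()
    y=np.array([np.cos(jaw),np.sin(jaw),0]); z=np.array([0,0,-1.]); G=np.c_[np.cross(y,z),y,z]
    sl=M.T@(np.array(P)-s["tcp_pos"])/10
    t=R.from_matrix(M.T@G).as_rotvec()
    return np.round(sl,2),np.round(t,3)
E
python3 - <<'E'
from h import *
from plant import bot
s=bot.observe(); print(rel(s,[566,93.5,200],.565)); print(rel(s,[450,280,220],.85))
E
```

```text
(array([-48.1 , -28.7 ,   4.18]), array([-0.002,  0.   ,  0.593]))
(array([-29.99, -16.28,   2.16]), array([-0.002,  0.   ,  0.308]))
```

Request:
arm_command(steps=[{"slide": [-5, -3, 0.4], "turn": [0, 0, 0.06]}, {"slide": [-10, -6, 0.8], "turn": [0, 0, 0.12]}, {"slide": [-15, -9, 1.2], "turn": [0, 0, 0.18]}, {"slide": [-20, -12, 1.7], "turn": [0, 0, 0.25]}, {"slide": [-25, -15, 2.1], "turn": [0, 0, 0.31]}, {"slide": [-30, -18, 2.6], "turn": [0, 0, 0.37]}, {"slide": [-35, -21, 3], "turn": [0, 0, 0.43]}, {"slide": [-40, -24, 3.5], "turn": [0, 0, 0.5]}, {"slide": [-45, -27, 3.9], "turn": [0, 0, 0.55]}, {"slide": [-48.1, -28.7, 4.2], "turn": [0, 0, 0.593]}, {"slide": [-48.1, -28.7, 4.2], "turn": [0, 0, 0.593]}, {"slide": [-48.1, -28.7, 4.2], "turn": [0, 0, 0.593]}, {"slide": [-48.1, -28.7, 4.2], "turn": [0, 0, 0.593]}], grip=4.5)

```text
time_s: 1.78
tcp_pos: [565.7, 94.9, 200.6]
tool_rot: [0.481, 0.877, 0.0, 0.0]
force: [-0.2, -0.7, 0.6]
finger_gap: 45.2
```

```bash
python3 - <<'E'
from h import *
from plant import bot
c=bot.capture("wrist"); pickle.dump(c,open("w1.pkl","wb"))
cv2.imwrite("pics/w1.png",c["pixels"][:,:,::-1])
s=bot.observe(); print(s["tcp_pos"],s["time_s"],s["joint_positions"],rel(s,[566,93.5,200],.565))
print(proj(c,[[566,93.5,108],[551,117,108],[535,144,108]]))
E
```

```text
[565.76261886  94.86320665 200.67817481] 1.825 [ 1.06733619e-01  1.50750936e-02  1.38283635e+00  1.60309961e-04
  1.74310869e+00 -4.60121723e-01] (array([-0.13, -0.05,  0.07]), array([0.001, 0.   , 0.002]))
[[315.84685985 212.50188246]
 [315.77966331 174.30069692]
 [317.28976374 127.60360955]]
```

View pics/w1.png

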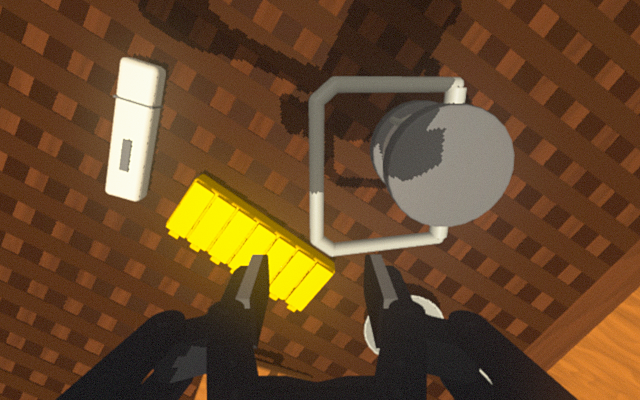

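```bash
python3 - <<'E'
from h import *
np.set_printoptions(precision=1,suppress=True)
c=pickle.load(open("w1.pkl","rb"))
print("cap",atz(c,(450,165),95)); a=atz(c,(330,84),108);b=atz(c,(328,247),108);print(a,b,np.linalg.norm(a-b))
print("mid",atz(c,(316.3,165.5),108),"lugs",atz(c,(461,88),85),atz(c,(441,234),85))
d=pickle.load(open("cap0.pkl","rb"));T=d["top"];S=d["side"]
ob=[(T,(300.8,180.5),0),(S,(293.6,223),0),(T,(269.5,199),1),(S,(304.4,240),1),(T,(270,165.5),2),(S,(271,242.6),2),(T,(284.5,157),3),(T,(254.5,174),4),(S,(276,253.4),4),(c,(316.5,84),1),(c,(316.5,247),0),(c,(450,165),2)]
from scipy.optimize import least_squares
def pts(p):
    x,y,w,b=p;C=np.array([x,y,0]);M=R.from_euler('z',w).as_matrix()
    L=[(-99*np.cos(b),-56,85+99*np.sin(b)),(-99*np.cos(b),56,85+99*np.sin(b)),(0,0,95),(0,-53,85),(0,53,85)]
    return [C+M@np.array(q) for q in L]
f=lambda p:np.concatenate([proj(k,pts(p)[i])[0]-u for k,u,i in ob])
r=least_squares(f,[631,168,.565,.22],loss='soft_l1'); print(np.round(r.x,3)); print(r.fun.reshape(-1,2))
x,y,w,b=r.x
M=R.from_euler('z',w).as_matrix()
print("barmid",M@[-100*np.cos(b),0,0]+[x,y,85+100*np.sin(b)],"grip",M@[-100*np.cos(b),-28,0]+[x,y,85+100*np.sin(b)])
E
```

```text
cap [630.3 171.6  95. ]
[527.3 171.  108. ] [588.1  75.4 108. ] 113.27335948155711
mid [548.  122.4 108. ] lugs [606.2 218.3  85. ] [665.1 124.4  85. ]
[630.8 170.9   0.6   0.3]
[[-0.1  0.3]
 [-0.2 -1.4]
 [-1.5  1.4]
 [ 1.   1. ]
 [-1.4 -0.5]
 [-0.  -1.2]
 [-0.5  0. ]
 [-0.6  0.8]
 [ 0.1  0.6]
 [-0.1 -0. ]
 [ 0.4  0. ]
 [-0.1  1.2]]
barmid [549.5 118.7 110.8] grip [564.6  95.2 110.8]
```

```bash
python3 - <<'E'
from h import *
from plant import bot
s=bot.observe(); print(rel(s,[564.5,95.5,102],.567))
E
```

```text
(array([ 0.12, -0.08,  9.87]), array([ 0.001,  0.   , -0.   ]))
```

Request:
arm_command(steps=[{"slide": [0.1, -0.1, 3]}, {"slide": [0.1, -0.1, 6]}, {"slide": [0.1, -0.1, 8]}, {"slide": [0.1, -0.1, 9.5]}, {"slide": [0.1, -0.1, 9.9]}, {"slide": [0.1, -0.1, 9.9]}, {"slide": [0.1, -0.1, 9.9]}])

```text
invalid input
```

```bash
python3 - <<'E'
from h import *
from plant import bot
for n in ("side","wrist"):
    c=bot.capture(n)
    crop(c,*((250,200,80,80,7) if n=="side" else (200,100,240,200,3)),f"pics/{n}2.png")
s=bot.observe(); print(s["tcp_pos"],s["force"])
E
```

```text
[565.85217432  94.67391718 200.65385893] [ 0.30526971 -0.05893153  0.05880181]
```

View pics/side2.png

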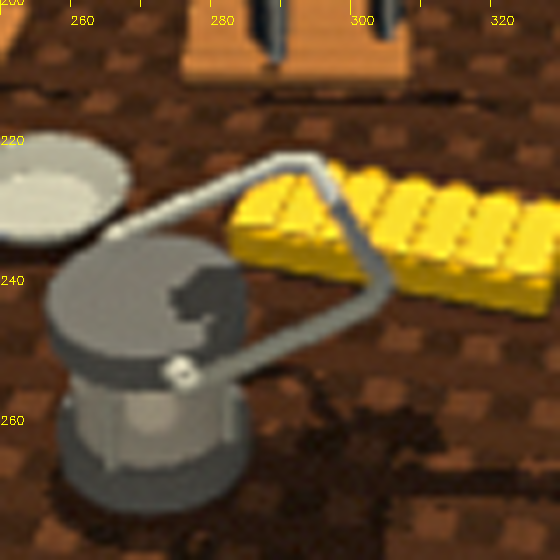

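View pics/wrist2.png

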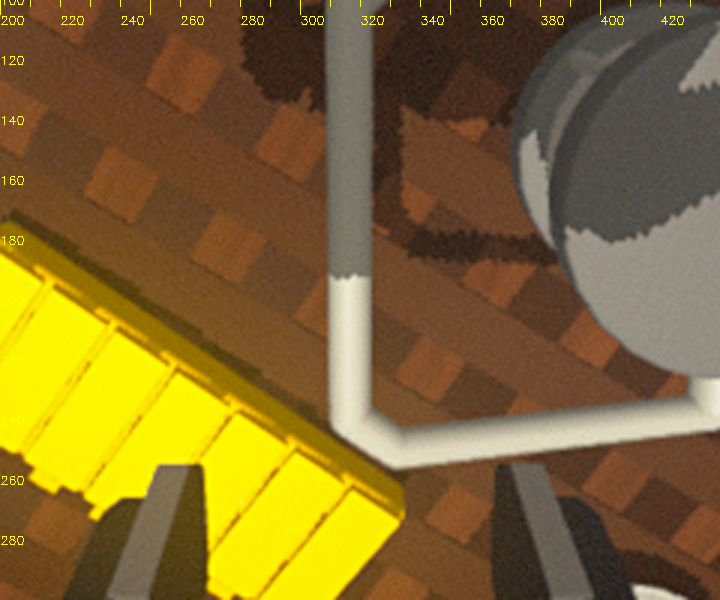

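The move was refused because the rows lacked "turn". I'll resend it with both fields.

Request:
arm_command(steps=[{"slide": [0.1, -0.1, 3], "turn": [0, 0, 0]}, {"slide": [0.1, -0.1, 6], "turn": [0, 0, 0]}, {"slide": [0.1, -0.1, 8], "turn": [0, 0, 0]}, {"slide": [0.1, -0.1, 9.5], "turn": [0, 0, 0]}, {"slide": [0.1, -0.1, 9.9], "turn": [0, 0, 0]}, {"slide": [0.1, -0.1, 9.9], "turn": [0, 0, 0]}, {"slide": [0.1, -0.1, 9.9], "turn": [0, 0, 0]}])

```text
time_s: 2.8
tcp_pos: [565.4, 94.1, 102.5]
tool_rot: [0.482, 0.876, 0.001, 0.001]
force: [-0.5, -0.3, -0.1]
finger_gap: 45.2
```

```bash
python3 - <<'E'
from h import *
from plant import bot
for n in ("side","wrist"):
    c=bot.capture(n)
    crop(c,*((250,200,80,80,7) if n=="side" else (200,100,240,200,3)),f"pics/{n}3.png")
s=bot.observe(); print(s["tcp_pos"],s["force"])
E
```

```text
[565.28027832  94.07698489 102.29250106] [-0.04905491 -0.31296407 -0.08813195]
```

View pics/side3.png

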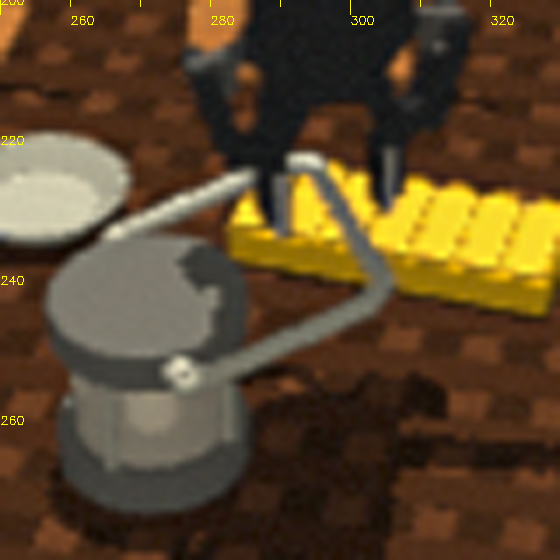

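View pics/wrist3.png

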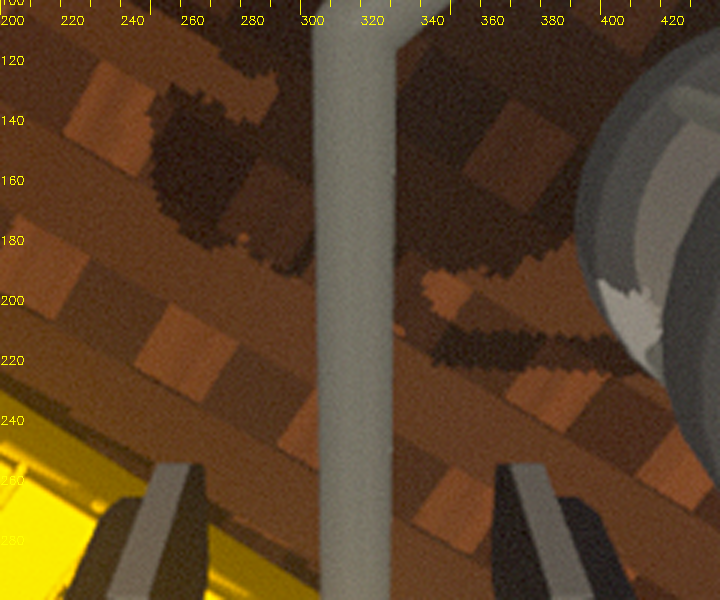

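Fingers straddle the crossbar: bar at column ~318, fingers centred on ~316. Closing lightly.

Request:
arm_command(steps=[{"slide": [0, 0, 0], "turn": [0, 0, 0]}, {"slide": [0, 0, 0], "turn": [0, 0, 0]}, {"slide": [0, 0, 0], "turn": [0, 0, 0]}, {"slide": [0, 0, 0], "turn": [0, 0, 0]}, {"slide": [0, 0, 0], "turn": [0, 0, 0]}, {"slide": [0, 0, 0], "turn": [0, 0, 0]}], grip=0, grip_force=20)

```text
time_s: 3.65
tcp_pos: [564.8, 94.1, 101.2]
tool_rot: [0.482, 0.876, 0.0, 0.0]
force: [1.1, 1.7, -0.5]
finger_gap: 8.9
```

```bash
python3 - <<'E'
from h import *
from plant import bot
c=bot.capture("side"); crop(c,250,200,80,80,7,"pics/side4.png")
s=bot.observe(); print(s["tcp_pos"],s["force"],s["moment"],s["finger_gap"])
# arc in tool coords: y=lantern +x ; z down
b0=np.arcsin((s["tcp_pos"][2]+8-85)/100);print(b0)
for b in np.linspace(b0,np.pi/2,15)[1:]:
    print(np.round([10*(np.cos(b0)-np.cos(b)),-10*(np.sin(b)-np.sin(b0))],2))
E
```

```text
[564.83372039  94.12664386 101.24695302] [ 0.95575415  1.2331503  -1.04156151] [ 0.25732206 -0.20622725  0.03642917] 9.260106124714465
0.24491053467237361
[ 0.27 -0.91]
[ 0.63 -1.78]
[ 1.07 -2.62]
[ 1.58 -3.42]
[ 2.17 -4.16]
[ 2.83 -4.84]
[ 3.55 -5.46]
[ 4.32 -6.  ]
[ 5.14 -6.47]
[ 6.   -6.87]
[ 6.9  -7.17]
[ 7.82 -7.4 ]
[ 8.76 -7.53]
[ 9.7  -7.58]
```

View pics/side4.png

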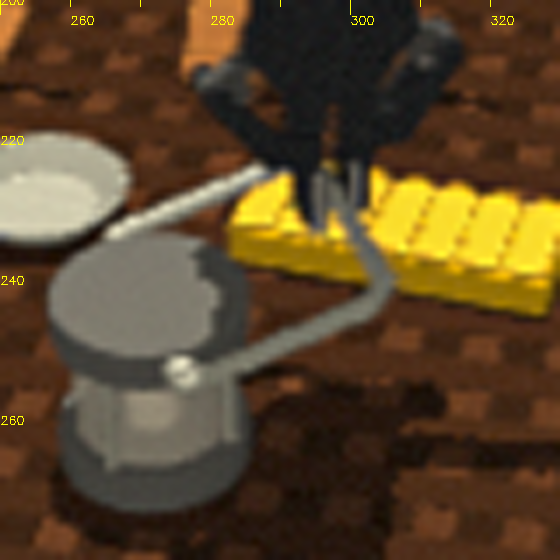

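Request:
arm_command(steps=[{"slide": [0, 0.12, -0.45], "turn": [0, 0, 0]}, {"slide": [0, 0.27, -0.9], "turn": [0, 0, 0]}, {"slide": [0, 0.44, -1.34], "turn": [0, 0, 0]}, {"slide": [0, 0.63, -1.78], "turn": [0, 0, 0]}, {"slide": [0, 0.84, -2.2], "turn": [0, 0, 0]}, {"slide": [0, 1.07, -2.62], "turn": [0, 0, 0]}, {"slide": [0, 1.07, -2.62], "turn": [0, 0, 0]}, {"slide": [0, 1.07, -2.62], "turn": [0, 0, 0]}])

```text
time_s: 4.7
tcp_pos: [573.8, 99.6, 127.7]
tool_rot: [0.482, 0.876, -0.0, 0.0]
force: [-2.4, -2.1, 0.5]
finger_gap: 9.0
```

```bash
python3 - <<'E'
from h import *
from plant import bot
c=bot.capture("side"); crop(c,250,200,80,80,7,"pics/side5.png")
s=bot.observe(); print(s["tcp_pos"],s["force"],s["moment"],s["finger_gap"])
E
```

```text
[573.73160359  99.56208069 127.56364077] [-1.47616803 -1.03391734  0.41542584] [-0.40943654  0.33842274 -0.0035499 ] 9.13736212043587
```

View pics/side5.png

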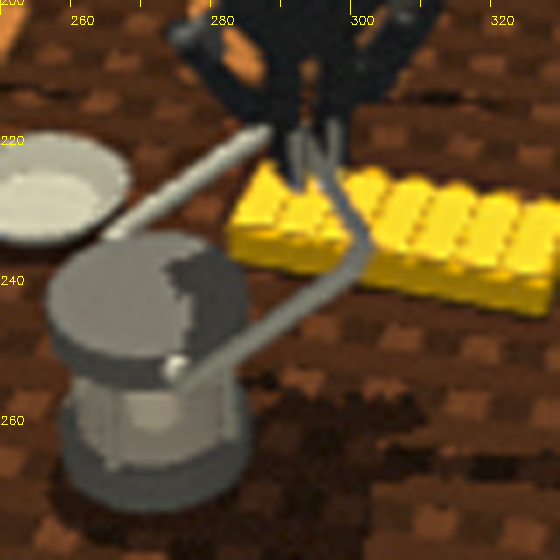

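Request:
arm_command(steps=[{"slide": [0, 0.2, -0.4], "turn": [0, 0, 0]}, {"slide": [0, 0.45, -0.8], "turn": [0, 0, 0]}, {"slide": [0, 0.73, -1.18], "turn": [0, 0, 0]}, {"slide": [0, 1.03, -1.54], "turn": [0, 0, 0]}, {"slide": [0, 1.35, -1.89], "turn": [0, 0, 0]}, {"slide": [0, 1.68, -2.22], "turn": [0, 0, 0]}, {"slide": [0, 2.03, -2.54], "turn": [0, 0, 0]}, {"slide": [0, 2.39, -2.84], "turn": [0, 0, 0]}, {"slide": [0, 2.39, -2.84], "turn": [0, 0, 0]}, {"slide": [0, 2.39, -2.84], "turn": [0, 0, 0]}])

```text
time_s: 6.0
tcp_pos: [594.0, 112.5, 156.0]
tool_rot: [0.482, 0.876, -0.0, 0.0]
force: [-2.1, -1.2, 1.0]
finger_gap: 9.2
```

```bash
python3 - <<'E'
from h import *
from plant import bot
c=bot.capture("side"); crop(c,250,200,80,80,7,"pics/side6.png")
s=bot.observe(); print(s["tcp_pos"],s["force"],s["moment"],s["finger_gap"])
E
```

```text
[593.97040307 112.46670635 155.99091485] [-2.02095858 -1.46354729 -0.10374169] [-0.21705178  0.35875264 -0.04302692] 9.381151781632157
```

View pics/side6.png

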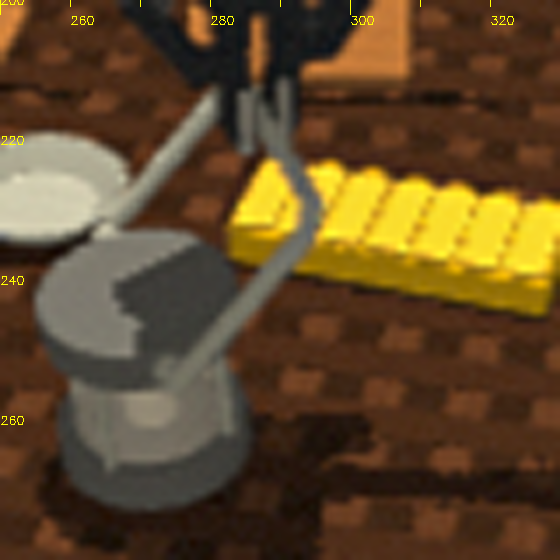

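The lantern is tilting slightly (cap moved ~1.6 px left, base not), because the grip resists the bar turning. I'll ease back, then open to a loose cage.

Request:
arm_command(steps=[{"slide": [0, -0.15, 0], "turn": [0, 0, 0]}, {"slide": [0, -0.3, 0], "turn": [0, 0, 0]}, {"slide": [0, -0.45, 0], "turn": [0, 0, 0]}, {"slide": [0, -0.6, 0], "turn": [0, 0, 0]}, {"slide": [0, -0.6, 0], "turn": [0, 0, 0]}])

```text
time_s: 6.68
tcp_pos: [588.9, 109.4, 155.6]
tool_rot: [0.482, 0.876, 0.0, -0.0]
force: [0.1, 0.8, -3.4]
finger_gap: 9.6
```

```bash
python3 - <<'E'
from h import *
from plant import bot
c=bot.capture("side"); crop(c,250,200,80,80,7,"pics/side7.png")
s=bot.observe(); print(s["tcp_pos"],s["force"],s["moment"],s["finger_gap"])
E
```

```text
[588.88037757 109.44643264 155.62438301] [ 0.76823355  0.01262967 -2.51172909] [0.04081919 0.01073138 0.00189739] 9.06298419225175
```

View pics/side7.png

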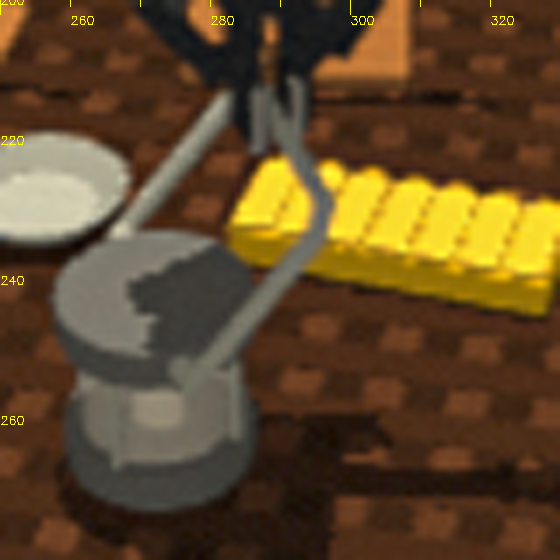

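Request:
arm_command(steps=[{"slide": [0, 0, 0.1], "turn": [0, 0, 0]}, {"slide": [0, 0, 0.25], "turn": [0, 0, 0]}, {"slide": [0, 0, 0.4], "turn": [0, 0, 0]}, {"slide": [0, 0, 0.4], "turn": [0, 0, 0]}])

```text
time_s: 7.22
tcp_pos: [589.0, 108.8, 153.2]
tool_rot: [0.482, 0.876, -0.0, 0.001]
force: [-2.6, -3.2, 5.6]
finger_gap: 9.0
```

```bash
python3 - <<'E'
from h import *
from plant import bot
c=bot.capture("side"); crop(c,250,200,80,80,7,"pics/side8.png")
s=bot.observe(); print(s["tcp_pos"],s["force"],s["moment"],s["finger_gap"])
E
```

```text
[589.03414532 108.84408934 153.28103562] [-3.03199987 -2.8882649   5.24076902] [-0.59249555  0.58507673  0.03639471] 9.14780610931471
```

View pics/side8.png

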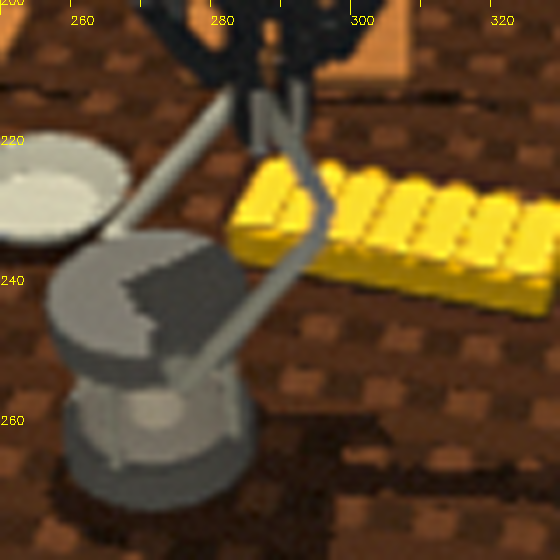

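Request:
arm_command(steps=[{"slide": [0, -0.1, -0.1], "turn": [0, 0, 0]}, {"slide": [0, -0.1, -0.2], "turn": [0, 0, 0]}, {"slide": [0, -0.1, -0.2], "turn": [0, 0, 0]}])

```text
time_s: 7.65
tcp_pos: [588.2, 108.8, 153.9]
tool_rot: [0.482, 0.876, -0.0, 0.0]
force: [-0.8, -3.0, 2.3]
finger_gap: 9.1
```

Request:
arm_command(steps=[{"slide": [0, 0, 0], "turn": [0, 0, 0]}, {"slide": [0, 0, 0], "turn": [0, 0, 0]}, {"slide": [0, 0, 0], "turn": [0, 0, 0]}], grip=2)

```text
time_s: 8.02
tcp_pos: [588.1, 109.1, 153.6]
tool_rot: [0.482, 0.876, 0.0, -0.0]
force: [0.5, -0.6, -0.7]
finger_gap: 20.0
```

```bash
python3 - <<'E'
from h import *
from plant import bot
for n in ("side","wrist","top"):
    c=bot.capture(n); pickle.dump(c,open(f"{n}9.pkl","wb"))
    crop(c,*{"side":(250,200,80,80,7),"wrist":(180,0,280,200,2),"top":(240,130,70,80,7)}[n],f"pics/{n}9.png")
s=bot.observe(); print(s["tcp_pos"],s["force"],s["moment"],s["finger_gap"],s["time_s"])
E
```

```text
[588.12486459 108.94204609 153.79229758] [-0.16397663 -0.31407593  0.38689982] [ 0.01750456 -0.00762379  0.03219644] 20.133858580081274 8.175
```

View pics/side9.png

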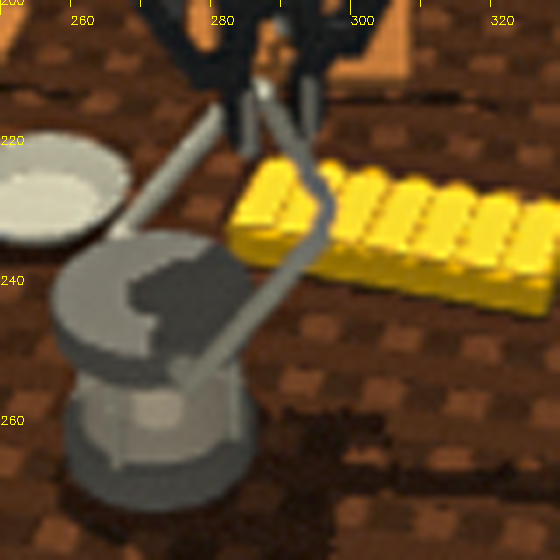

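View pics/wrist9.png

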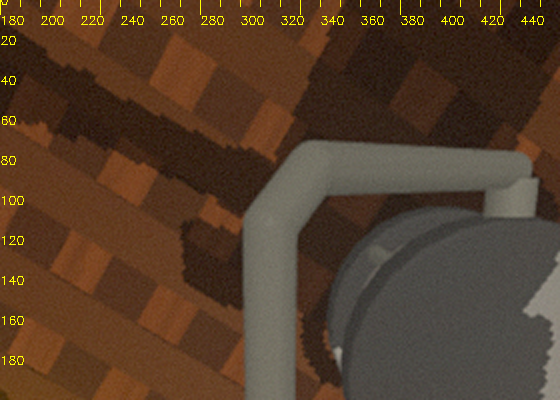

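View pics/top9.png

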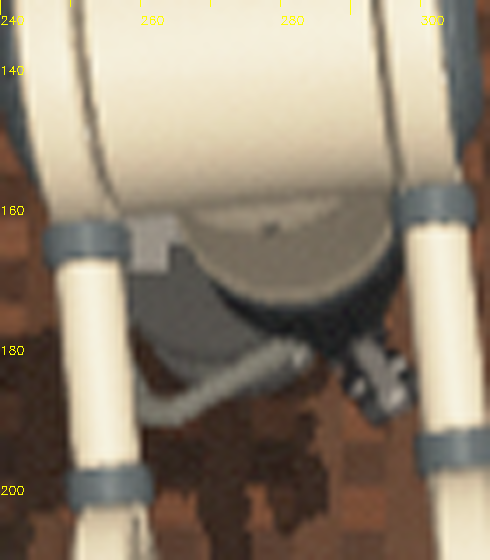

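```bash
cat >> h.py <<'E'
from scipy.optimize import least_squares
def pts(p):
    x,y,w,b=p;C=np.array([x,y,0]);M=R.from_euler('z',w).as_matrix()
    L=[(-99*np.cos(b),-56,85+99*np.sin(b)),(-99*np.cos(b),56,85+99*np.sin(b)),(0,0,95),(0,-53,85),(0,53,85)]
    return [C+M@np.array(q) for q in L]
def fit(ob,p0):
    f=lambda p:np.concatenate([proj(k,pts(p)[i])[0]-u for k,u,i in ob])
    r=least_squares(f,p0,loss='soft_l1',x_scale=[10,10,.1,.1]); return r.x,r.fun.reshape(-1,2)
E
python3 - <<'E'
from h import *
S=pickle.load(open("side9.pkl","rb"));c=pickle.load(open("wrist9.pkl","rb"))
p,e=fit([(S,(296,230.2),1),(S,(276,253.1),4),(S,(271.7,242.3),2),(c,(315,83),1),(c,(435,90),4)],[630,170,.567,.75])
print(np.round(p,3),"\n",np.round(e,1),np.round(pts(p),1))
E
```

```text
[6.29199e+02 1.68855e+02 5.66000e-01 8.20000e-01] 
 [[ 1.4  0.5]
 [ 0.7  0.5]
 [-0.1 -1.2]
 [ 0.1  0.1]
 [ 0.  -0. ]] [[602.2  85.4 157.4]
 [542.2 179.9 157.4]
 [629.2 168.9  95. ]
 [657.6 124.1  85. ]
 [600.8 213.6  85. ]]
```

```bash
python3 - <<'E'
import numpy as np
b0=.82
for b in np.linspace(b0,np.pi/2,13)[1:]: print(np.round([10*(np.cos(b0)-np.cos(b))+.5,-10*(np.sin(b)-np.sin(b0))+.4*(b-b0)/(np.pi/2-b0)],2))
from plant import bot; from h import *
s=bot.observe(); print(rel(s,[629+28*.536,169-28*.844,177],.566))
E
```

```text
[ 0.97 -0.38]
[ 1.47 -0.73]
[ 1.98 -1.04]
[ 2.52 -1.33]
[ 3.08 -1.58]
[ 3.66 -1.79]
[ 4.24 -1.97]
[ 4.85 -2.11]
[ 5.46 -2.21]
[ 6.07 -2.28]
[ 6.7 -2.3]
[ 7.32 -2.29]
(array([ 0.08,  6.67, -2.32]), array([ 0.   , -0.   , -0.001]))
```

Request:
arm_command(steps=[{"slide": [0, 0.5, -0.2], "turn": [0, 0, 0]}, {"slide": [0, 1.0, -0.4], "turn": [0, 0, 0]}, {"slide": [0, 1.5, -0.7], "turn": [0, 0, 0]}, {"slide": [0, 2.0, -1.0], "turn": [0, 0, 0]}, {"slide": [0, 2.5, -1.3], "turn": [0, 0, 0]}, {"slide": [0, 3.0, -1.6], "turn": [0, 0, 0]}, {"slide": [0, 3.5, -1.8], "turn": [0, 0, 0]}, {"slide": [0, 3.5, -1.8], "turn": [0, 0, 0]}])

```text
time_s: 9.18
tcp_pos: [618.0, 127.9, 171.9]
tool_rot: [0.482, 0.876, 0.0, 0.0]
force: [-0.7, 1.0, -0.6]
finger_gap: 20.1
```

```bash
python3 - <<'E'
from h import *
from plant import bot
c=bot.capture("side"); crop(c,250,180,80,100,6,"pics/side10.png")
s=bot.observe(); print(s["tcp_pos"],s["force"],s["moment"],s["finger_gap"])
E
```

```text
[617.78525735 127.7296393  171.77793681] [ 0.79113369 -0.21996688 -0.25495194] [-0.03235209 -0.00410724 -0.01074115] 19.891657336929697
```

View pics/side10.png

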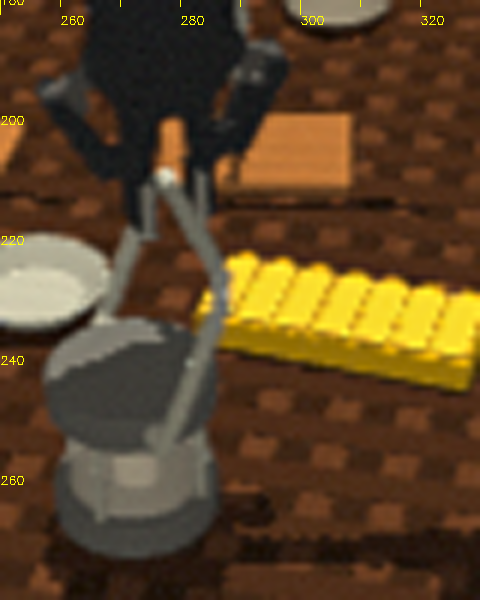

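Request:
arm_command(steps=[{"slide": [0, 0.5, -0.15], "turn": [0, 0, 0]}, {"slide": [0, 1.0, -0.3], "turn": [0, 0, 0]}, {"slide": [0, 1.5, -0.4], "turn": [0, 0, 0]}, {"slide": [0, 2.0, -0.5], "turn": [0, 0, 0]}, {"slide": [0, 2.5, -0.5], "turn": [0, 0, 0]}, {"slide": [0, 3.0, -0.5], "turn": [0, 0, 0]}, {"slide": [0, 3.5, -0.5], "turn": [0, 0, 0]}, {"slide": [0, 3.3, -0.5], "turn": [0, 0, 0]}, {"slide": [0, 3.3, -0.5], "turn": [0, 0, 0]}])

```text
time_s: 10.35
tcp_pos: [645.4, 145.2, 176.8]
tool_rot: [0.482, 0.876, -0.0, -0.0]
force: [0.5, 0.3, 0.1]
finger_gap: 19.8
```

```bash
python3 - <<'E'
from h import *
from plant import bot
for n in ("side","wrist"):
    c=bot.capture(n); pickle.dump(c,open(f"{n}11.pkl","wb"))
    crop(c,*{"side":(240,170,80,110,5),"wrist":(180,0,280,220,2)}[n],f"pics/{n}11.png")
s=bot.observe(); print(s["tcp_pos"],s["force"],s["moment"],s["finger_gap"])
E
```

```text
[645.43408732 145.18422191 176.97120512] [-0.36150263 -0.13727442  0.25117216] [-0.02922248 -0.02893481  0.04381947] 20.22386547904509
```

View pics/side11.png

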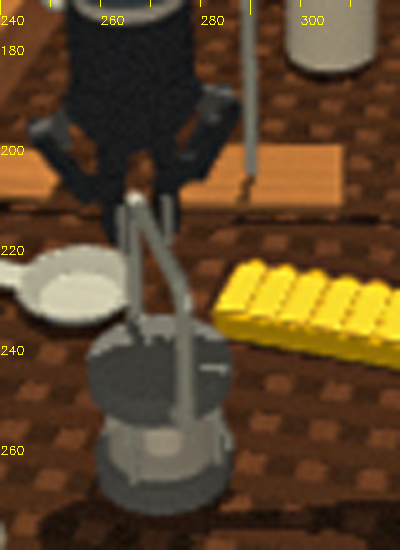

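View pics/wrist11.png

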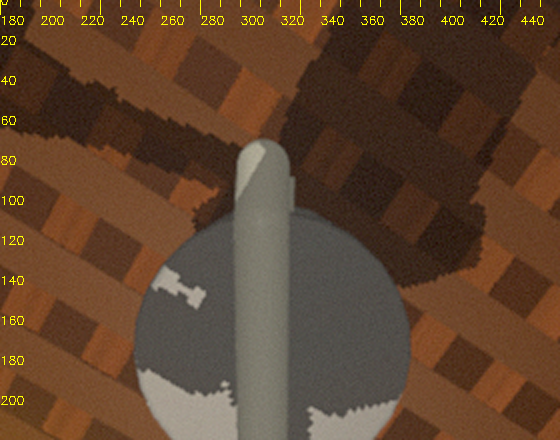

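```bash
python3 - <<'E'
from h import *
c=pickle.load(open("wrist11.pkl","rb"))
C=atz(c,(316.2,170.5),95); print(C); w=.566
v=np.array([645.4,145.2])-C[:2]; print(v@[np.cos(w),np.sin(w)],v@[-np.sin(w),np.cos(w)])
E
```

```text
[628.15927315 171.85974478  95.        ]
0.2555247420656618 -31.74774576125571
```

Request:
arm_command(steps=[{"slide": [0, 0, 0], "turn": [0, 0, 0]}, {"slide": [0, 0, 0], "turn": [0, 0, 0]}, {"slide": [0, 0, 0], "turn": [0, 0, 0]}, {"slide": [0, 0, 0], "turn": [0, 0, 0]}, {"slide": [0, 0, 0], "turn": [0, 0, 0]}], grip=0, grip_force=20)

```text
time_s: 11.08
tcp_pos: [645.6, 145.2, 177.0]
tool_rot: [0.482, 0.876, 0.0, 0.0]
force: [-0.4, -0.9, 1.4]
finger_gap: 9.2
```

```bash
python3 - <<'E'
from h import *
from plant import bot
for n in ("side","wrist"):
    c=bot.capture(n); pickle.dump(c,open(f"{n}12.pkl","wb"))
    crop(c,*{"side":(240,170,80,110,5),"wrist":(180,0,280,220,2)}[n],f"pics/{n}12.png")
s=bot.observe(); print(s["tcp_pos"],s["force"],s["moment"],s["finger_gap"])
E
```

```text
[645.57066628 145.2263026  177.00665815] [-0.19761348 -0.42463106  1.38928887] [-0.05031493  0.00409112 -0.03186229] 9.692261682416468
```

View pics/side12.png

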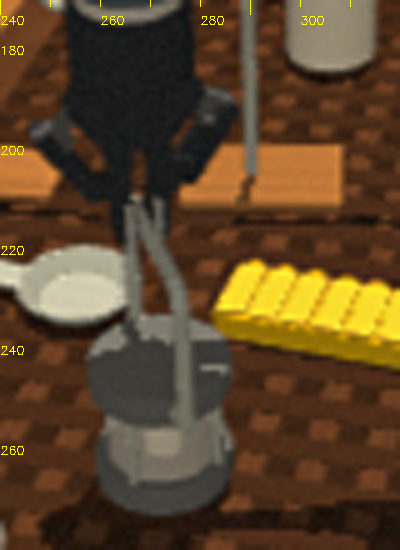

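View pics/wrist12.png

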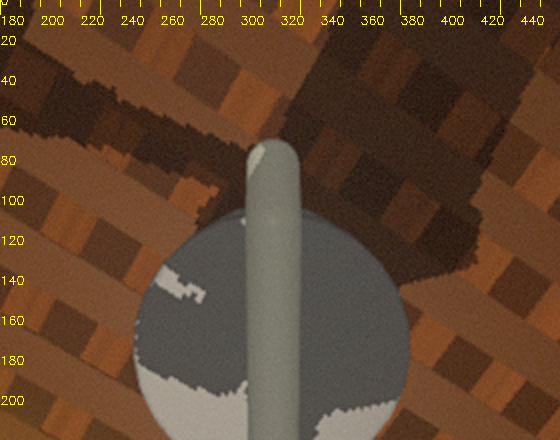

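Request:
arm_command(steps=[{"slide": [0, 0, 0], "turn": [0, 0, 0]}, {"slide": [0, 0, 0], "turn": [0, 0, 0]}, {"slide": [0, 0, -0.3], "turn": [0, 0, 0]}, {"slide": [0, 0, -0.8], "turn": [0, 0, 0]}, {"slide": [0, 0, -1.5], "turn": [0, 0, 0]}, {"slide": [0, 0, -2.5], "turn": [0, 0, 0]}, {"slide": [0, 0, -3.5], "turn": [0, 0, 0]}, {"slide": [0, 0, -4.5], "turn": [0, 0, 0]}, {"slide": [0, 0, -5.5], "turn": [0, 0, 0]}, {"slide": [0, 0, -6.5], "turn": [0, 0, 0]}, {"slide": [0, 0, -7.5], "turn": [0, 0, 0]}, {"slide": [0, 0, -8.5], "turn": [0, 0, 0]}, {"slide": [0, 0, -9.2], "turn": [0, 0, 0]}, {"slide": [0, 0, -9.5], "turn": [0, 0, 0]}, {"slide": [0, 0, -9.5], "turn": [0, 0, 0]}, {"slide": [0, 0, -9.5], "turn": [0, 0, 0]}], grip=0, grip_force=100)

```text
time_s: 13.18
tcp_pos: [645.4, 145.2, 271.3]
tool_rot: [0.482, 0.876, -0.0, -0.0]
force: [-0.7, 0.9, -5.4]
finger_gap: 6.7
```

```bash
python3 - <<'E'
from h import *
from plant import bot
for n in ("side","wrist"):
    c=bot.capture(n); pickle.dump(c,open(f"{n}13.pkl","wb"))
    crop(c,*{"side":(220,110,120,150,4),"wrist":(180,0,280,220,2)}[n],f"pics/{n}13.png")
s=bot.observe(); print(s["tcp_pos"],s["force"],s["moment"],s["finger_gap"],s["time_s"])
E
```

```text
[645.40679114 145.2270325  271.33191593] [-0.40549607  0.16660993 -4.730678  ] [-0.09336587 -0.0116729   0.01048842] 6.890096667548503 13.275
```

View pics/side13.png

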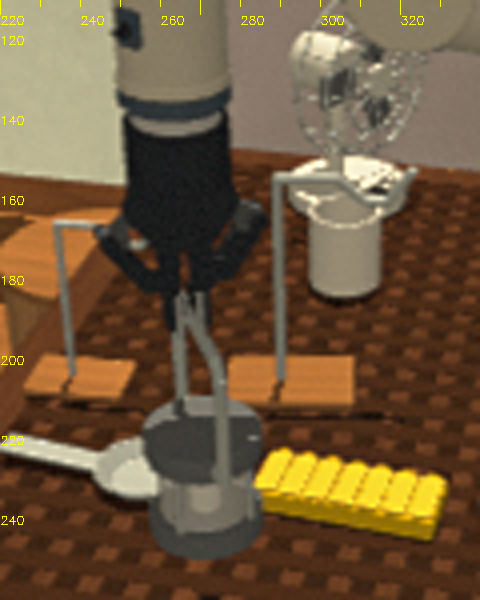

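View pics/wrist13.png

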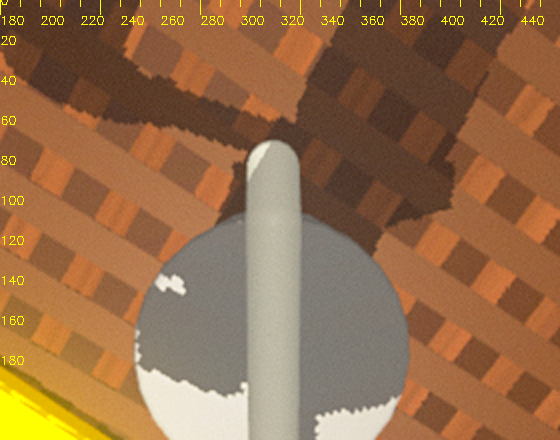

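```bash
python3 - <<'E'
from h import *
d=pickle.load(open("cap0.pkl","rb"));T=d["top"];S=d["side"]
crop(T,360,138,55,60,10,"pics/t_s2.png"); crop(S,270,145,65,70,9,"pics/s_s2.png")
E
```

```text
(no output)
```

View pics/t_s2.png

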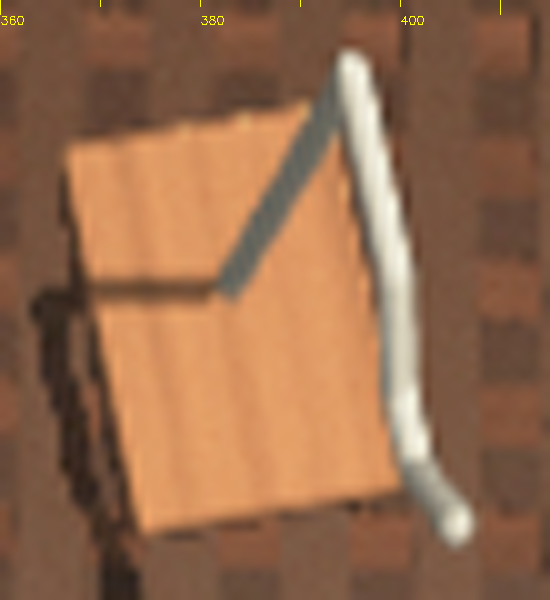

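View pics/s_s2.png

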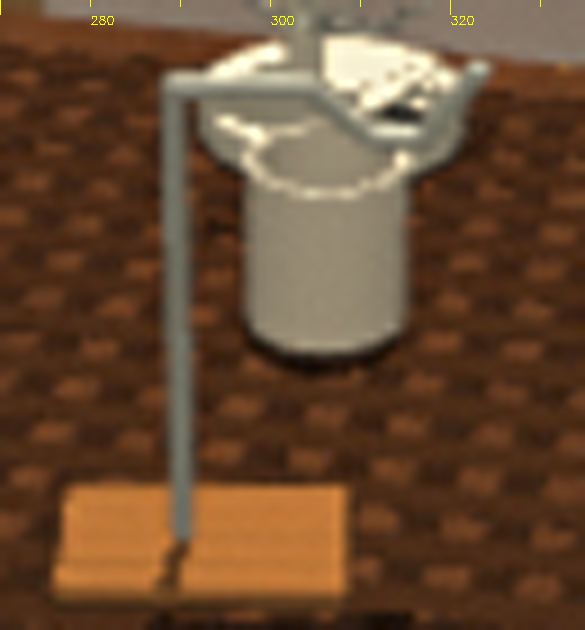

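```bash
python3 - <<'E'
from h import *
d=pickle.load(open("cap0.pkl","rb"));T=d["top"];S=d["side"]
ob=[(T,(395,144.2),(95,0,235)),(T,(405.7,190.5),(-32,0,243)),(T,(382.5,167),(95,0,12)),(T,(366.7,152.7),("f",65,45)),(T,(374,191.3),("f",-65,45)),(T,(400.3,186.7),("f",-65,-45)),
(S,(289.8,154.4),(95,0,235)),(S,(323.5,152.8),(-32,0,243)),(S,(290.1,204.4),(95,0,12)),(S,(314.1,159.9),(0,0,212)),(S,(305,154.4),(38,0,235)),(S,(277.4,198.9),("f",65,-45)),(S,(308.7,198.9),("f",-65,-45))]
def f(p):
    x,y,w,fx=p;M=R.from_euler('z',w).as_matrix();o=[]
    for k,u,q in ob:
        if q[0]=="f": q=(fx+q[1],q[2],12)
        o.append(proj(k,M@np.array(q,float)+[x,y,0])[0]-u)
    return np.concatenate(o)
r=least_squares(f,[562,-205,.2,80],x_scale=[10,10,.1,10],loss='soft_l1');print(np.round(r.x,3));print(np.round(r.fun.reshape(-1,2),1))
E
```

```text
[ 5.61465e+02 -2.02848e+02  1.96000e-01  8.48880e+01]
[[-0.2  1.3]
 [-0.4  0.2]
 [ 0.  -0.6]
 [-1.2 -0.1]
 [-0.6  0.1]
 [ 0.8 -0.1]
 [-0.4 -0.6]
 [-0.4 -0.5]
 [ 0.3 -0.8]
 [ 0.4 -0.3]
 [-0.5 -0.4]
 [ 0.2 -1.2]
 [ 0.1 -1. ]]
```

```bash
python3 - <<'E'
from h import *
from plant import bot
s=bot.observe()
for P,j in [([500,-20,272],.38),([484,-249,272],.196)]: print(rel(s,P,j))
E
```

```text
(array([ -6.17, -21.13,  -0.05]), array([-0.001, -0.   ,  0.185]))
(array([-24.66, -34.74,  -0.05]), array([-0.001, -0.   ,  0.369]))
```

Request:
arm_command(steps=[{"slide": [-0.4, -1.3, 0], "turn": [0, 0, 0.01]}, {"slide": [-1.2, -4, 0], "turn": [0, 0, 0.03]}, {"slide": [-2, -7, 0], "turn": [0, 0, 0.06]}, {"slide": [-2.9, -10, 0], "turn": [0, 0, 0.09]}, {"slide": [-3.8, -13, 0], "turn": [0, 0, 0.12]}, {"slide": [-4.6, -16, 0], "turn": [0, 0, 0.14]}, {"slide": [-5.5, -18.8, 0], "turn": [0, 0, 0.165]}, {"slide": [-6.8, -21.1, 0], "turn": [0, 0, 0.19]}, {"slide": [-8.6, -23, 0], "turn": [0, 0, 0.21]}, {"slide": [-11, -24.7, 0], "turn": [0, 0, 0.235]}, {"slide": [-13.5, -26.5, 0], "turn": [0, 0, 0.26]}, {"slide": [-16, -28.4, 0], "turn": [0, 0, 0.285]}, {"slide": [-18.5, -30.2, 0], "turn": [0, 0, 0.31]}, {"slide": [-21, -32, 0], "turn": [0, 0, 0.335]}, {"slide": [-23, -33.5, 0], "turn": [0, 0, 0.355]}, {"slide": [-24.2, -34.4, 0], "turn": [0, 0, 0.365]}, {"slide": [-24.7, -34.7, 0], "turn": [0, 0, 0.37]}, {"slide": [-24.7, -34.7, 0], "turn": [0, 0, 0.37]}, {"slide": [-24.7, -34.7, 0], "turn": [0, 0, 0.37]}, {"slide": [-24.7, -34.7, 0], "turn": [0, 0, 0.37]}])

```text
time_s: 15.78
tcp_pos: [484.9, -248.5, 272.0]
tool_rot: [0.635, 0.773, 0.0, 0.0]
force: [-0.1, -0.4, -3.7]
finger_gap: 6.8
```

```bash
python3 - <<'E'
from h import *
from plant import bot
for n in ("side","wrist","top"):
    c=bot.capture(n); pickle.dump(c,open(f"{n}14.pkl","wb"))
    crop(c,*{"side":(270,100,90,120,5),"wrist":(180,0,280,220,2),"top":(350,130,110,110,5)}[n],f"pics/{n}14.png")
s=bot.observe(); print(s["tcp_pos"],s["force"],s["moment"],s["finger_gap"],s["time_s"]); print(rel(s,[484,-249,272],.196))
E
```

```text
[ 484.82502699 -248.78489254  271.95777532] [ 0.28490522 -0.07159245 -4.21224106] [-0.11928724 -0.04327414  0.01196741] 6.483189400381968 15.925
(array([-0.01, -0.09, -0.  ]), array([ 0.,  0., -0.]))
```

View pics/side14.png

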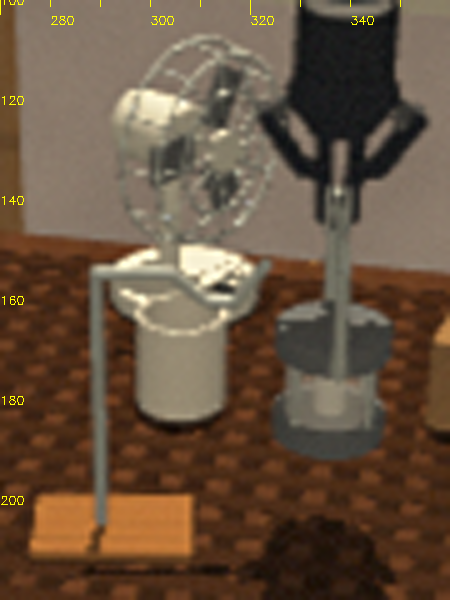

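View pics/wrist14.png

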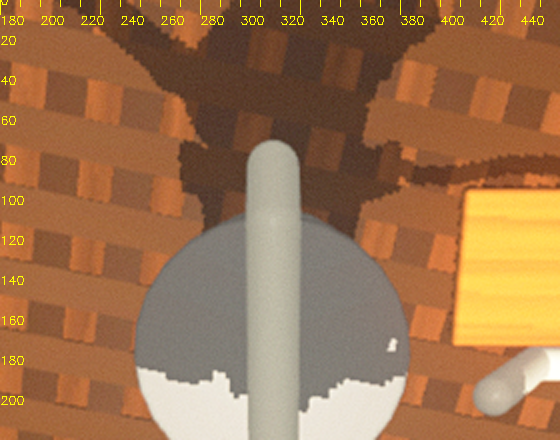

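View pics/top14.png

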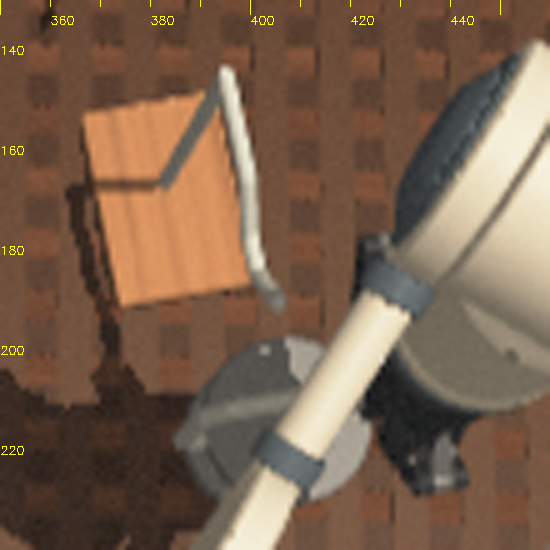

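```bash
python3 - <<'E'
from h import *
c=pickle.load(open("wrist14.pkl","rb"))
w=.196;sx=np.array([np.cos(w),np.sin(w)]);sy=np.array([-np.sin(w),np.cos(w)]);seat=np.array([561.5,-202.8])
g=np.array([484.8,-248.8])
crop(c,130,0,400,250,2,"pics/w14b.png")
t=atz(c,(427,197),243)[:2]-seat; print("tip local",t@sx,t@sy)
for z in (188,190,192):
    q=atz(c,(316.2,171),z)[:2]; print("cap rel grip",(q-g)@sx,(q-g)@sy)
q=g+30*sy; print(proj(c,[[*q,280],[*(g+88*sy),280],[*(q+58*sy),262]]))
S=pickle.load(open("side14.pkl","rb"));print(proj(S,[[*q,280],[*(q+48*sy),280]]))
E
```

```text
tip local -29.146564464082203 0.7972427747923124
cap rel grip -0.314704523941121 31.011888218210206
cap rel grip -0.31746836748297735 31.49634644627286
cap rel grip -0.3202322110247777 31.9808046743355
[[317.31693078 228.25573865]
 [317.48568936  71.93596983]
 [317.25570778  73.87259022]]
[[337.3198856  143.359302  ]
 [338.15984256 148.73827167]]
```

View pics/w14b.png

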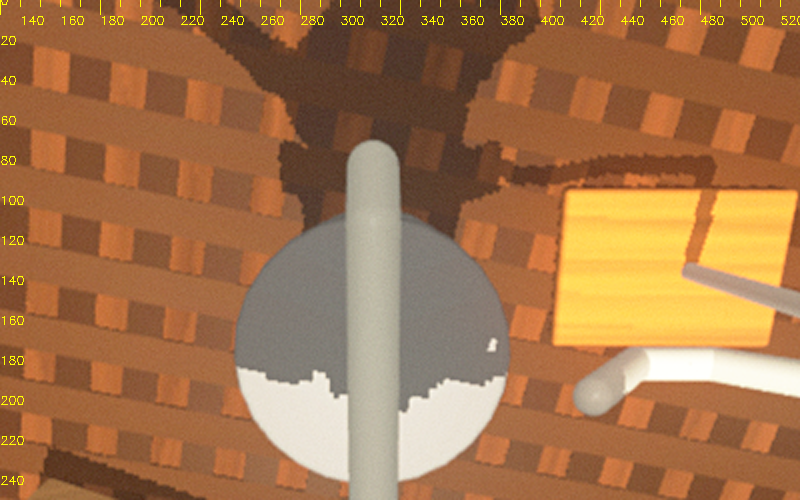

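```bash
python3 - <<'E'
from h import *
from plant import bot
s=bot.observe()
print(rel(s,[568,-232,272],.196),rel(s,[568,-232,222],.196))
E
```

```text
(array([ 0.03,  8.49, -0.  ]), array([ 0.,  0., -0.])) (array([0.03, 8.48, 5.  ]), array([ 0.,  0., -0.]))
```

Request:
arm_command(steps=[{"slide": [0, 0.5, 0], "turn": [0, 0, 0]}, {"slide": [0, 1.5, 0], "turn": [0, 0, 0]}, {"slide": [0, 2.5, 0], "turn": [0, 0, 0]}, {"slide": [0, 3.5, 0], "turn": [0, 0, 0]}, {"slide": [0, 4.5, 0], "turn": [0, 0, 0]}, {"slide": [0, 5.5, 0], "turn": [0, 0, 0]}, {"slide": [0, 6.5, 0], "turn": [0, 0, 0]}, {"slide": [0, 7.5, 0], "turn": [0, 0, 0]}, {"slide": [0, 8.2, 0], "turn": [0, 0, 0]}, {"slide": [0, 8.5, 0], "turn": [0, 0, 0]}, {"slide": [0, 8.5, 0], "turn": [0, 0, 0]}, {"slide": [0, 8.5, 0], "turn": [0, 0, 0]}, {"slide": [0, 8.5, 0], "turn": [0, 0, 0]}])

```text
time_s: 17.55
tcp_pos: [567.9, -232.8, 272.0]
tool_rot: [0.635, 0.772, -0.0, 0.0]
force: [-0.3, -0.1, -3.6]
finger_gap: 6.8
```

```bash
python3 - <<'E'
from h import *
from plant import bot
for n in ("side","wrist"):
    c=bot.capture(n); pickle.dump(c,open(f"{n}15.pkl","wb"))
    crop(c,*{"side":(270,100,90,120,5),"wrist":(180,100,280,250,2)}[n],f"pics/{n}15.png")
s=bot.observe(); print(s["tcp_pos"],s["force"],s["moment"],s["finger_gap"],s["time_s"])
E
```

```text
[ 567.92964248 -232.76519513  272.03149732] [ 0.70705148  0.43406349 -4.12818112] [-0.02668006 -0.04247796 -0.01937276] 6.822287745351531 17.65
```

View pics/side15.png

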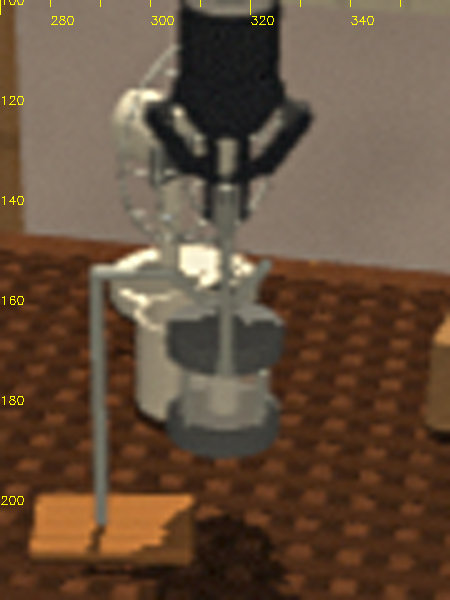

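View pics/wrist15.png

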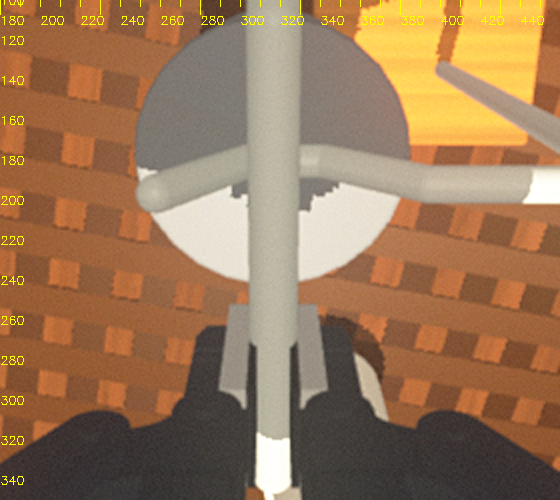

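```bash
python3 - <<'E'
from h import *
c=pickle.load(open("wrist15.pkl","rb"))
w=.196;sx=np.array([np.cos(w),np.sin(w)]);sy=np.array([-np.sin(w),np.cos(w)])
g=np.array([567.93,-232.77])
for n,u,z in [("tip",(256.5,195.5),243),("bendR",(339,179.5),212),("armstart",(389,191),235),("bar",(316.3,180),280),("bottom",(316,181),212),("cap",(316.3,171),190)]:
    q=atz(c,u,z)[:2]-g; print(n,q@sx,q@sy)
E
```

```text
tip -30.298034550344827 31.629648940929584
bendR 12.937302005068673 31.474628149249433
armstart 37.5457626974828 31.416789196960455
bar -0.4741473029833526 49.599851275868026
bottom -0.5605372513758429 30.585783365275404
cap -0.34720416739395815 31.275875015181203
```

Bar is within ~1 mm of the seat in x and ~2 mm of mid-bar in y. Lowering.

Request:
arm_command(steps=[{"slide": [0, 0, 0.5], "turn": [0, 0, 0]}, {"slide": [0, 0, 1.2], "turn": [0, 0, 0]}, {"slide": [0, 0, 2], "turn": [0, 0, 0]}, {"slide": [0, 0, 2.8], "turn": [0, 0, 0]}, {"slide": [0, 0, 3.6], "turn": [0, 0, 0]}, {"slide": [0, 0, 4.3], "turn": [0, 0, 0]}, {"slide": [0, 0, 4.8], "turn": [0, 0, 0]}, {"slide": [0, 0, 5.1], "turn": [0, 0, 0]}, {"slide": [0, 0, 5.2], "turn": [0, 0, 0]}, {"slide": [0, 0, 5.2], "turn": [0, 0, 0]}, {"slide": [0, 0, 5.2], "turn": [0, 0, 0]}])

```text
time_s: 19.02
tcp_pos: [568.2, -232.7, 220.2]
tool_rot: [0.635, 0.773, 0.0, 0.0]
force: [-1.0, 0.5, -4.0]
finger_gap: 6.6
```

Request:
arm_command(steps=[{"slide": [0, 0, 0.1], "turn": [0, 0, 0]}, {"slide": [0, 0, 0.2], "turn": [0, 0, 0]}, {"slide": [0, 0, 0.2], "turn": [0, 0, 0]}, {"slide": [0, 0, 0.2], "turn": [0, 0, 0]}])

```text
time_s: 19.52
tcp_pos: [568.1, -232.7, 217.9]
tool_rot: [0.635, 0.773, -0.0, -0.0]
force: [0.1, -0.5, -3.9]
finger_gap: 6.9
```

```bash
python3 - <<'E'
from h import *
from plant import bot
for n in ("side","wrist"):
    c=bot.capture(n); pickle.dump(c,open(f"{n}16.pkl","wb"))
    crop(c,*{"side":(270,100,90,120,5),"wrist":(180,100,280,250,2)}[n],f"pics/{n}16.png")
s=bot.observe(); print(s["tcp_pos"],s["force"],s["moment"],s["finger_gap"],s["time_s"])
E
```

```text
[ 568.13002884 -232.68136659  217.93174851] [-0.18476137 -0.75241093 -3.9370566 ] [-0.08798139 -0.05148145 -0.00982123] 6.8250005900072575 19.625
```

View pics/side16.png

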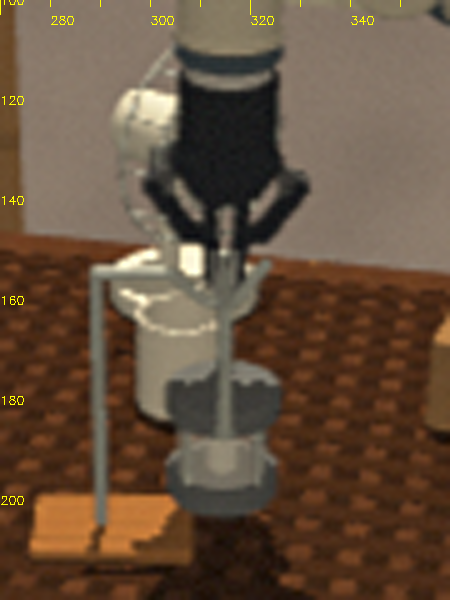

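View pics/wrist16.png

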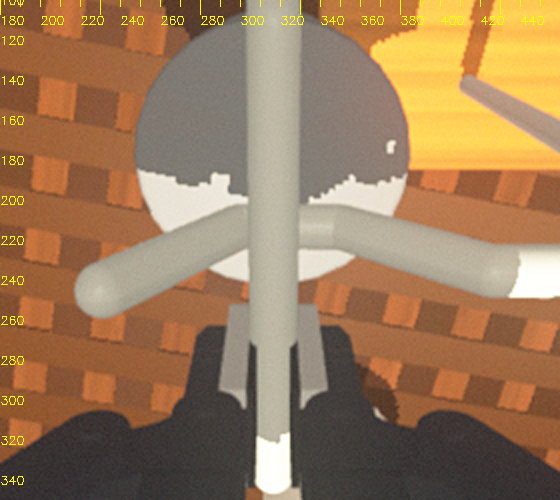

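Request:
arm_command(steps=[{"slide": [0, 0, 0.1], "turn": [0, 0, 0]}, {"slide": [0, 0, 0.2], "turn": [0, 0, 0]}, {"slide": [0, 0, 0.3], "turn": [0, 0, 0]}, {"slide": [0, 0, 0.3], "turn": [0, 0, 0]}, {"slide": [0, 0, 0.3], "turn": [0, 0, 0]}])

```text
time_s: 20.25
tcp_pos: [568.1, -232.7, 214.9]
tool_rot: [0.635, 0.773, -0.0, -0.0]
force: [-0.4, 0.3, -5.9]
finger_gap: 6.6
```

Request:
arm_command(steps=[{"slide": [0, 0, 0.1], "turn": [0, 0, 0]}, {"slide": [0, 0, 0.15], "turn": [0, 0, 0]}, {"slide": [0, 0, 0.15], "turn": [0, 0, 0]}, {"slide": [0, 0, 0.15], "turn": [0, 0, 0]}])

```text
time_s: 20.75
tcp_pos: [568.2, -232.7, 213.9]
tool_rot: [0.635, 0.773, 0.0, 0.0]
force: [-0.9, -0.4, -0.5]
finger_gap: 6.7
```

Request:
arm_command(steps=[{"slide": [0, 0, 0.05], "turn": [0, 0, 0]}, {"slide": [0, 0, 0.05], "turn": [0, 0, 0]}, {"slide": [0, 0, 0.05], "turn": [0, 0, 0]}])

```text
time_s: 21.12
tcp_pos: [568.2, -232.8, 213.4]
tool_rot: [0.635, 0.773, 0.0, 0.0]
force: [-0.0, -0.7, 2.2]
finger_gap: 6.7
```

```bash
python3 - <<'E'
from h import *
from plant import bot
for n in ("side","wrist"):
    c=bot.capture(n); pickle.dump(c,open(f"{n}17.pkl","wb"))
    crop(c,*{"side":(280,120,70,100,6),"wrist":(180,100,280,250,2)}[n],f"pics/{n}17.png")
s=bot.observe(); print(s["tcp_pos"],s["force"],s["moment"],s["finger_gap"],s["time_s"])
E
```

```text
[ 568.22787595 -232.77024013  213.38961513] [-1.03975901 -0.764338    2.58915192] [-0.00181367  0.03836499  0.05317101] 6.67201495589545 21.225
```

View pics/side17.png

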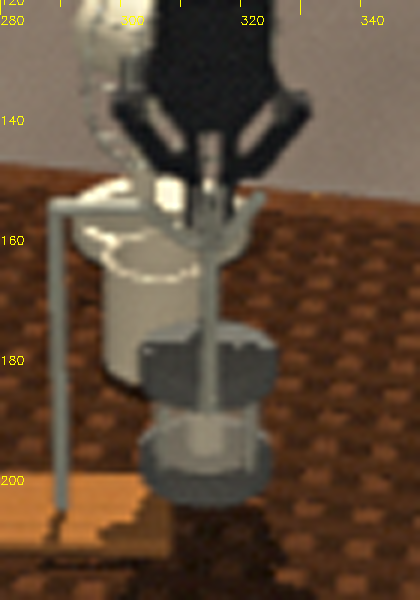

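View pics/wrist17.png

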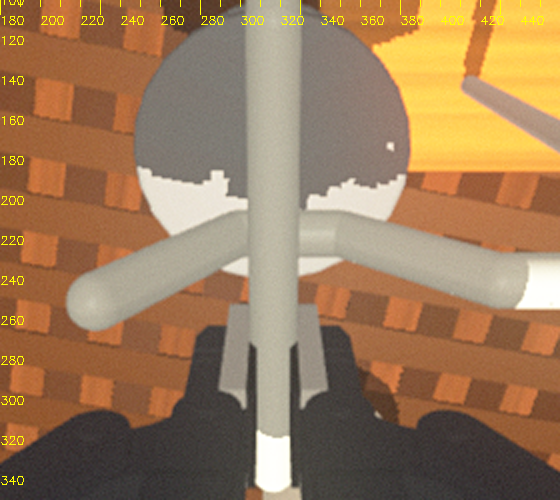

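Request:
arm_command(steps=[{"slide": [0, 0, 0], "turn": [0, 0, 0]}, {"slide": [0, 0, 0], "turn": [0, 0, 0]}, {"slide": [0, 0, 0], "turn": [0, 0, 0]}], grip=0, grip_force=20)

```text
time_s: 21.6
tcp_pos: [568.2, -232.8, 213.2]
tool_rot: [0.635, 0.773, 0.0, 0.0]
force: [0.9, -1.4, 3.9]
finger_gap: 6.6
```

Request:
arm_command(steps=[{"slide": [0, 0, 0], "turn": [0, 0, 0]}, {"slide": [0, 0, 0], "turn": [0, 0, 0]}, {"slide": [0, 0, 0], "turn": [0, 0, 0]}, {"slide": [0, 0, 0], "turn": [0, 0, 0]}, {"slide": [0, 0, 0], "turn": [0, 0, 0]}], grip=3)

```text
time_s: 22.22
tcp_pos: [568.1, -232.7, 212.8]
tool_rot: [0.635, 0.773, -0.0, -0.0]
force: [0.2, 0.3, -0.5]
finger_gap: 30.0
```

```bash
python3 - <<'E'
from h import *
from plant import bot
for n in ("side","wrist"):
    c=bot.capture(n); pickle.dump(c,open(f"{n}18.pkl","wb"))
    crop(c,*{"side":(280,120,70,100,6),"wrist":(180,100,280,250,2)}[n],f"pics/{n}18.png")
s=bot.observe(); print(s["tcp_pos"],s["force"],s["moment"],s["finger_gap"],s["time_s"])
E
```

```text
[ 568.10409347 -232.66507584  212.85559562] [-0.7177945  -1.1625823   0.05389506] [-0.08092851 -0.00848583 -0.04190927] 29.948835468873074 22.325
```

View pics/side18.png

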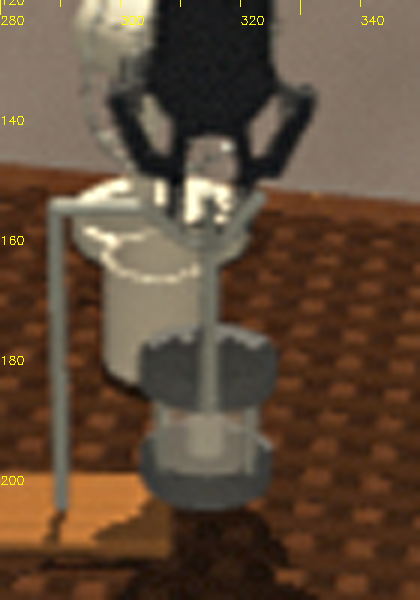

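View pics/wrist18.png

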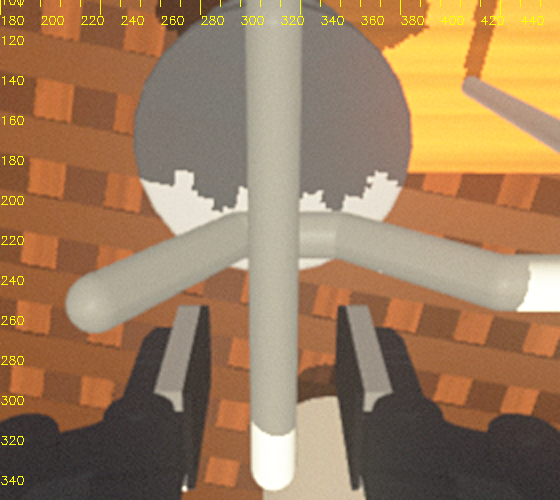

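Request:
arm_command(steps=[{"slide": [0, 0, -0.5], "turn": [0, 0, 0]}, {"slide": [0, 0, -1.5], "turn": [0, 0, 0]}, {"slide": [0, 0, -3], "turn": [0, 0, 0]}, {"slide": [0, 0, -5], "turn": [0, 0, 0]}, {"slide": [0, 0, -7.5], "turn": [0, 0, 0]}, {"slide": [0, 0, -10], "turn": [0, 0, 0]}, {"slide": [0, 0, -12], "turn": [0, 0, 0]}, {"slide": [0, -3, -12], "turn": [0, 0, 0]}, {"slide": [0, -7, -12], "turn": [0, 0, 0]}, {"slide": [0, -12, -12], "turn": [0, 0, 0]}, {"slide": [0, -12, -12], "turn": [0, 0, 0]}, {"slide": [0, -12, -12], "turn": [0, 0, 0]}])

```text
time_s: 23.82
tcp_pos: [450.7, -256.0, 334.1]
tool_rot: [0.635, 0.773, 0.0, 0.001]
force: [0.7, -0.2, 0.2]
finger_gap: 29.8
```

```bash
python3 - <<'E'
from h import *
from plant import bot
for n in ("side","top"):
    c=bot.capture(n); pickle.dump(c,open(f"{n}19.pkl","wb"))
    crop(c,*{"side":(280,120,70,100,6),"top":(350,130,110,100,5)}[n],f"pics/{n}19.png")
    cv2.imwrite(f"pics/{n}19full.png",c["pixels"][:,:,::-1])
s=bot.observe(); print(s["tcp_pos"],s["force"],s["finger_gap"],s["time_s"])
E
```

```text
[ 451.17336405 -255.78159047  333.16432816] [-0.38412113  0.5364326  -0.0206504 ] 29.831170124744336 23.925
```

View pics/side19.png

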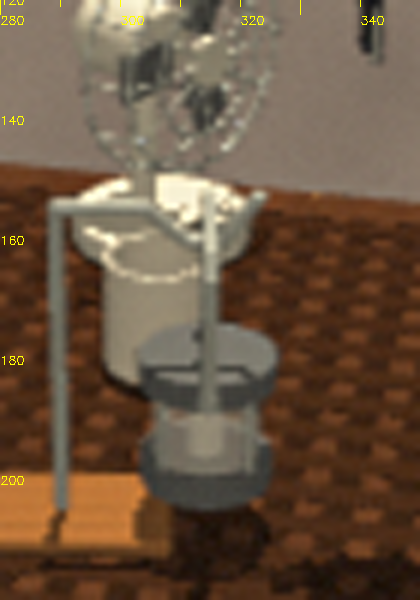

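View pics/top19.png

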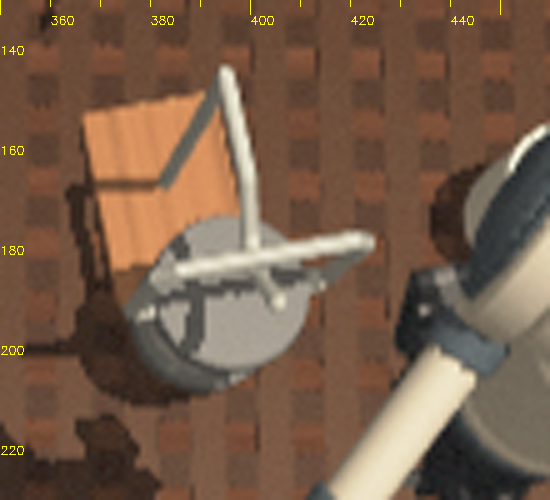

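View pics/top19full.png

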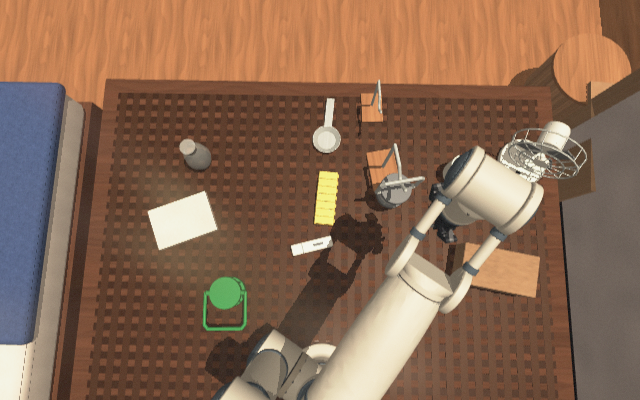

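```bash
python3 - <<'E'
from h import *
from plant import bot
T=bot.capture("top");S=bot.capture("side");pickle.dump(T,open("top20.pkl","wb"))
crop(T,365,160,65,55,12,"pics/t20.png");crop(S,295,145,50,65,9,"pics/s20.png")
w=.196;M=R.from_euler('z',w).as_matrix();o=np.array([561.5,-202.8,0])
for y in (-58,-53,-48,0,48,53,58):
    P=M@np.array([0,y,222.])+o; print(y,proj(T,P)[0].round(1),proj(S,P)[0].round(1))
print(bot.observe()["time_s"])
E
```

```text
-58 [422.4 177. ] [314.3 150.8]
-53 [420.6 177.3] [314.3 151.3]
-48 [418.7 177.6] [314.3 151.9]
0 [401.2 180.7] [314.5 157.2]
48 [383.6 183.8] [314.6 162.9]
53 [381.7 184.1] [314.7 163.5]
58 [379.9 184.4] [314.7 164.1]
24.025
```

View pics/t20.png

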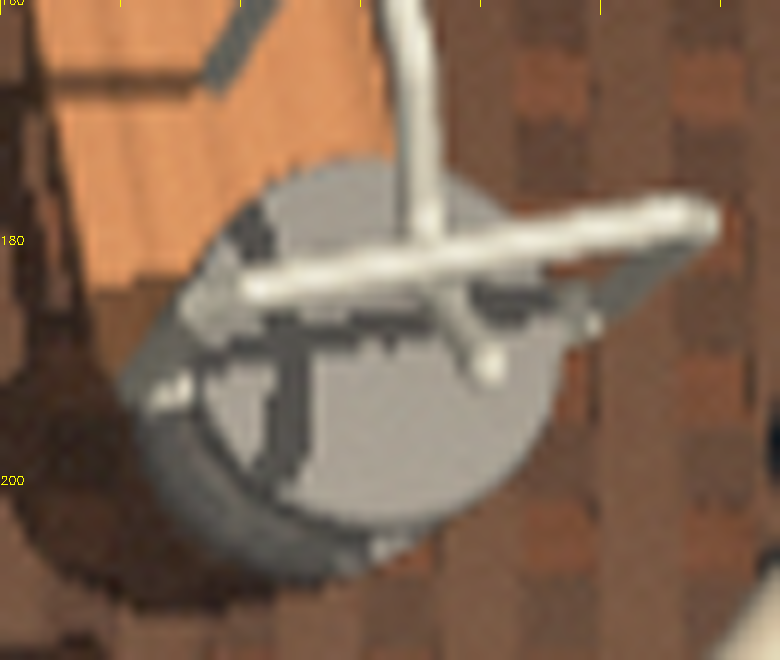

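View pics/s20.png

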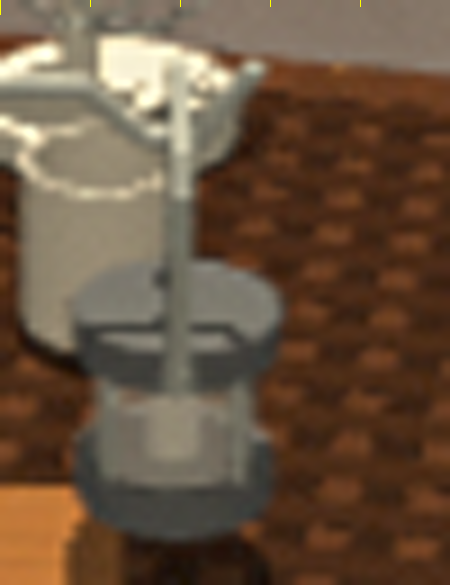

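Request:
arm_command(steps=[{"slide": [0, 0, 0], "turn": [0, 0, 0]}, {"slide": [0, 0, 0], "turn": [0, 0, 0]}, {"slide": [0, 0, 0], "turn": [0, 0, 0]}, {"slide": [0, 0, 0], "turn": [0, 0, 0]}, {"slide": [0, 0, 0], "turn": [0, 0, 0]}, {"slide": [0, 0, 0], "turn": [0, 0, 0]}, {"slide": [0, 0, 0], "turn": [0, 0, 0]}, {"slide": [0, 0, 0], "turn": [0, 0, 0]}])

```text
time_s: 25.02
tcp_pos: [450.3, -256.0, 332.9]
tool_rot: [0.635, 0.773, -0.0, -0.0]
force: [-0.0, -0.5, -0.5]
finger_gap: 29.9
```

```bash
python3 - <<'E'
from h import *
from plant import bot
T=bot.capture("top");S=bot.capture("side")
a=pickle.load(open("top20.pkl","rb"))["pixels"].astype(int);b=pickle.load(open("side19.pkl","rb"))["pixels"].astype(int)
print(np.abs(T["pixels"].astype(int)-a)[165:215,365:425].max(),np.abs(S["pixels"].astype(int)-b)[145:205,295:335].max())
d=pickle.load(open("cap0.pkl","rb"))
for n,c,rs in [("top",T,dict(tray=(312,168,30,60),spoon=(310,95,32,60),vase=(178,137,36,36),book=(145,190,75,60),small=(355,78,32,50))),("side",S,dict(mug=(295,160,22,26),tray=(283,222,50,24),case=(338,230,20,34),spoon=(218,216,52,22),vase=(218,270,36,60),book=(270,305,66,72)))]:
    for k,(x,y,w,h) in rs.items():
        A=cv2.cvtColor(d[n]["pixels"][y:y+h,x:x+w],7).astype(np.float32);B=cv2.cvtColor(c["pixels"][y:y+h,x:x+w],7).astype(np.float32)
        print(n,k,np.round(cv2.phaseCorrelate(A,B),2),np.abs(A-B).mean())
E
```

```text
35 12Traceback (most recent call last):
  File "<stdin>", line 10, in <module>
    return _wrapfunc(a, 'round', decimals=decimals, out=out)
    return _wrapit(obj, method, *args, **kwds)
    conv = _array_converter(obj)
ValueError: setting an array element with a sequence. The requested array has an inhomogeneous shape after 1 dimensions. The detected shape was (2,) + inhomogeneous part.
```

```bash
python3 - <<'E'
from h import *
from plant import bot
T=bot.capture("top");S=bot.capture("side")
crop(T,365,160,65,55,12,"pics/t21.png")
d=pickle.load(open("cap0.pkl","rb"))
for n,c,rs in [("top",T,dict(tray=(312,168,30,60),spoon=(310,95,32,60),vase=(178,137,36,36),book=(145,190,75,60),small=(355,78,32,50))),("side",S,dict(mug=(295,160,22,26),tray=(283,222,50,24),case=(338,230,20,34),spoon=(218,216,52,22),vase=(218,270,36,60),book=(270,305,66,72)))]:
    for k,(x,y,w,h) in rs.items():
        A=cv2.cvtColor(d[n]["pixels"][y:y+h,x:x+w],7).astype(np.float32);B=cv2.cvtColor(c["pixels"][y:y+h,x:x+w],7).astype(np.float32)
        (u,v),_=cv2.phaseCorrelate(A,B); print(n,k,round(u,2),round(v,2),np.abs(A-B).mean().round(1))
E
```

```text
top tray 0.01 -0.05 5.9
top spoon 0.05 -0.02 5.3
top vase 0.11 -0.0 5.1
top book 0.49 0.06 4.3
top small -0.01 0.01 5.4
side mug -0.06 0.44 13.5
side tray -0.2 0.41 11.5
side case -0.53 0.19 5.5
side spoon 0.36 0.28 5.2
side vase -0.0 0.13 1.5
side book 0.02 -0.07 0.9
```

View pics/t21.png

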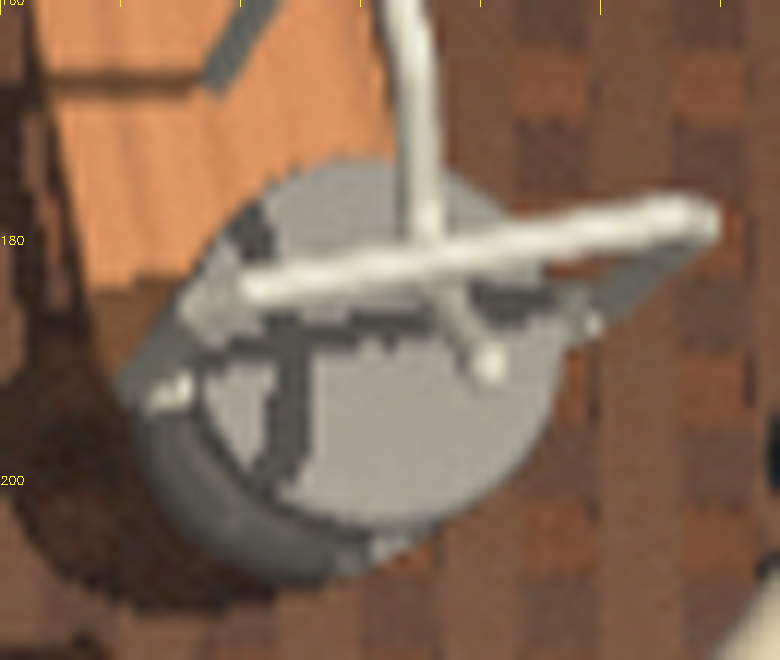

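The lantern is in the same place as a second ago and hangs on the hook, with the bystanders unmoved and the gripper well clear. Handing in.

```bash
python3 -c "
from plant import bot
print(bot.close_job())"
```

```text
the job is handed in; nothing more can be done
None
```

The grey lantern is hanging on the larger stand's hook by its upright bail. The gripper is open and clear of it, and I handed the job in at about 25 s.

- **Raising the bail:** Partway up, the light grip stopped the bar from turning. The lantern tilted by about 4° and shifted a few millimetres on the table. I let it back down, opened the gripper to a loose cage and pushed the bail the rest of the way, and it stayed standing after that. It was also tugged with up to about 3.4 N while I eased back, and I can't rule out that part of the base lifted for a moment.
- **Hanging:** I gripped the bar about 30 mm off its middle, carried the lantern over the hook tip and lowered it until the hook took the weight.
- **Final position:** The hook sits about 3 mm from the middle of the crossbar. The lantern looks upright, within an estimated 1–2°. Pictures taken about 1 s apart show no visible movement. A pixel comparison did show small brightness differences there (up to 35 of 255), which I took as noise.
- **Other objects:** Every bystander checked matched its first picture to within about half a pixel, so I saw no movement. The mug and tray showed larger brightness differences (mean 11–13) because the lantern and shadows changed in those crops. The mug was visible only from the side because the arm hid it from above. I didn't compare the green lantern numerically, but it looks unmoved from above.

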